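# Close a plaster gang mould with its cam lock and set its cores

## Task

Get the plaster gang mould ready for casting: lift the two orange airing saddles off its front wall and hang both astride the rail's bar, then swing the red-knobbed cam lever a quarter turn to its stop so that it draws the front wall tight. Only after that take every wooden core from the crate and stand it upright in a cell of its own, right down on the cell floor, leaving the pot, the vase and the spatula where they are.

Things in the scene. Friction and masses are not known exactly. Their poses are not given: they have to be found in the camera images.
- mould: cream plaster gang mould fixed on a wooden base board 15 mm thick (135 x 360 mm); origin under the board, straight below the middle cell. Its y axis runs along the row of five cells, towards the cam lock; its +x points to the solid back wall, its -x to the sliding front wall. Walls, cheeks and dividing fins all end 90 mm above the table; the plaster is 284 mm long in y.
- cell0 (a point): centre of the floor of cell 0 (15 mm above the table; cells lie every 48 mm along the mould's y, cell 0 farthest from the cam). Each cell is 40 mm along y, 42 mm along x once the front wall is tight, 75 mm deep, open at the top
- cell1 (a point): centre of the floor of cell 1 (15 mm above the table; cells lie every 48 mm along the mould's y, cell 0 farthest from the cam). Each cell is 40 mm along y, 42 mm along x once the front wall is tight, 75 mm deep, open at the top
- cell2 (a point): centre of the floor of cell 2 (15 mm above the table; cells lie every 48 mm along the mould's y, cell 0 farthest from the cam). Each cell is 40 mm along y, 42 mm along x once the front wall is tight, 75 mm deep, open at the top
- cell3 (a point): centre of the floor of cell 3 (15 mm above the table; cells lie every 48 mm along the mould's y, cell 0 farthest from the cam). Each cell is 40 mm along y, 42 mm along x once the front wall is tight, 75 mm deep, open at the top
- cell4 (a point): centre of the floor of cell 4 (15 mm above the table; cells lie every 48 mm along the mould's y, cell 0 farthest from the cam). Each cell is 40 mm along y, 42 mm along x once the front wall is tight, 75 mm deep, open at the top
- front_wall (a joint): travel of the sliding front wall (22 mm thick, 284 mm long, top 90 mm above the table) towards the back wall, m: 0 = 14 mm open gap, 0.014 = tight against the cheeks and fins. It is linked to the cam lock and moves only with it, in proportion to its angle.
- cam_lock (a joint): angle of the steel cam lever about its vertical pivot, rad: starts at 0 to 0.15 (lever pointing along the mould's +x), grows anticlockwise seen from above to a hard stop at 1.571 (lever pointing along the mould's +y, away from the cells), when the wall is tight. Stays where it is left; takes about 5 N at the knob. A saddle left in the gap blocks it.
- cam_knob (a point): middle of the red upright knob at the end of the cam lever: cylinder 18 mm in diameter, 45 mm tall, from 110 to 155 mm above the table, this point 137 mm up; 85 mm from the pivot. The lever bar below it is 16 mm wide, top 112 mm above the table
- cam_pivot (a point): point on the cam's vertical pivot axis, level with the middle of the knob (178 mm from the middle cell along the mould's y)
- rail: stand with a horizontal steel bar on two posts, fixed on a dark board (110 x 260 x 14 mm); origin under the board's centre; its y axis runs along the bar. The bar's axis is 130 mm above the table, over the board's centre line; bar 12 mm in diameter, 200 mm clear between the posts (16 mm thick, tops 144 mm above the table)
- saddle0_grip (a point): middle of the grip fin on top of the orange airing saddle 0 (starts astride the front wall at the end far from the cam). The saddle is a rigid inverted U, 46 x 40 mm in plan, 0.18 kg: two legs 9 mm thick and 70 mm long, 28 mm apart inside along its x, joined by an 8 mm bridge; the fin is 12 mm thick along x, 40 mm along y, 36 mm tall, this point 18 mm above the bridge's top. One leg starts in the gap behind the wall
- saddle0_seat (a point): centre of the underside of saddle 0's bridge, where it rests on a wall or bar, 26 mm below the fin's middle; z up, y along the trough
- saddle1_grip (a point): middle of the grip fin on top of the orange airing saddle 1 (starts astride the front wall at the end near the cam). The saddle is a rigid inverted U, 46 x 40 mm in plan, 0.18 kg: two legs 9 mm thick and 70 mm long, 28 mm apart inside along its x, joined by an 8 mm bridge; the fin is 12 mm thick along x, 40 mm along y, 36 mm tall, this point 18 mm above the bridge's top. One leg starts in the gap behind the wall
- saddle1_seat (a point): centre of the underside of saddle 1's bridge, where it rests on a wall or bar, 26 mm below the fin's middle; z up, y along the trough
- core0_mid (a point): middle of a turned wooden core, a plain round rod 28 mm in diameter and 140 mm long, with a terracotta band near its top; starts standing on end in a cell of the crate, this point 70 mm above its foot (76 mm above the table); z along its length; 60 to 130 g. May be absent
- core1_mid (a point): middle of a turned wooden core, a plain round rod 28 mm in diameter and 140 mm long, with a terracotta band near its top; starts standing on end in a cell of the crate, this point 70 mm above its foot (76 mm above the table); z along its length; 60 to 130 g. May be absent
- core2_mid (a point): middle of a turned wooden core, a plain round rod 28 mm in diameter and 140 mm long, with a terracotta band near its top; starts standing on end in a cell of the crate, this point 70 mm above its foot (76 mm above the table); z along its length; 60 to 130 g. May be absent
- core3_mid (a point): middle of a turned wooden core, a plain round rod 28 mm in diameter and 140 mm long, with a terracotta band near its top; starts standing on end in a cell of the crate, this point 70 mm above its foot (76 mm above the table); z along its length; 60 to 130 g. May be absent
- core4_mid (a point): middle of a turned wooden core, a plain round rod 28 mm in diameter and 140 mm long, with a terracotta band near its top; starts standing on end in a cell of the crate, this point 70 mm above its foot (76 mm above the table); z along its length; 60 to 130 g. May be absent
- crate: loose plywood crate that the cores come in, 50 x 244 x 70 mm, 0.8 kg, open on top, a single row of five cells (38 x 36 mm, every 48 mm along its y axis), floor 6 mm thick; the cores have some play and may lean a few degrees; origin under its centre
- pot: bystander: terracotta cup, 90 mm across and 85 mm tall, origin under its base
- vase: bystander: grey unfired vase, 96 mm across and 120 mm tall, origin under its base
- spatula: bystander: wooden-handled spatula 200 mm long, lying on the table

How it is judged:
On the way, in this order (a step that is already met when the one before it is completed fails the run):
1. both saddles hang astride the rail's bar, released (x of saddle0_seat in the frame of rail between -0.025 and 0.025 m and y of saddle0_seat in the frame of rail between -0.1 and 0.1 m and z of saddle0_seat in the frame of rail between 0.12 and 0.155 m and angle between each of saddle0_seat, saddle1_seat's own z axis and vertical below 0.5 rad and angle between the y axis of each of saddle0_seat, saddle1_seat and the y axis of rail, either way round below 0.4 rad and contact force between each of saddle0, saddle1 and the fingers below 0.1 N and x of saddle1_seat in the frame of rail between -0.025 and 0.025 m and y of saddle1_seat in the frame of rail between -0.1 and 0.1 m and z of saddle1_seat in the frame of rail between 0.12 and 0.155 m), for 0.2 s.
2. the cam lever is turned to its stop and the front wall is tight (value of joint cam_lock above 1.45 rad and value of joint front_wall above 0.0125 m), for 0.2 s.
At the end, for the whole second after the job is handed in: Both saddles hang astride the bar (tilt under 0.5 rad, trough within 0.4 rad of the bar), released; cam past 1.45 rad, front wall drawn 12.5 mm or more; every core present is in a cell, foot within 12 mm of its floor, under 0.35 rad off vertical (all of step 1 and all of step 2 and x of core0_mid in the frame of mould between -0.022 and 0.022 m and y of core0_mid in the frame of mould between -0.125 and 0.125 m and z of core0_mid in the frame of mould between 0.07 and 0.097 m and angle between each of core0_mid, core1_mid, core2_mid, core3_mid, core4_mid's own z axis and vertical below 0.35 rad and x of core1_mid in the frame of mould between -0.022 and 0.022 m and y of core1_mid in the frame of mould between -0.125 and 0.125 m and z of core1_mid in the frame of mould between 0.07 and 0.097 m and x of core2_mid in the frame of mould between -0.022 and 0.022 m and y of core2_mid in the frame of mould between -0.125 and 0.125 m and z of core2_mid in the frame of mould between 0.07 and 0.097 m and x of core3_mid in the frame of mould between -0.022 and 0.022 m and y of core3_mid in the frame of mould between -0.125 and 0.125 m and z of core3_mid in the frame of mould between 0.07 and 0.097 m and x of core4_mid in the frame of mould between -0.022 and 0.022 m and y of core4_mid in the frame of mould between -0.125 and 0.125 m and z of core4_mid in the frame of mould between 0.07 and 0.097 m); the robot touches nothing.
It fails at once if a core is put into the mould before the cam is locked (value of joint cam_lock below 1.2 rad and ((x of core0_mid in the frame of mould between -0.04 and 0.04 m and y of core0_mid in the frame of mould between -0.13 and 0.13 m and z of core0_mid in the frame of mould below 0.13 m) or (x of core1_mid in the frame of mould between -0.04 and 0.04 m and y of core1_mid in the frame of mould between -0.13 and 0.13 m and z of core1_mid in the frame of mould below 0.13 m) or (x of core2_mid in the frame of mould between -0.04 and 0.04 m and y of core2_mid in the frame of mould between -0.13 and 0.13 m and z of core2_mid in the frame of mould below 0.13 m) or (x of core3_mid in the frame of mould between -0.04 and 0.04 m and y of core3_mid in the frame of mould between -0.13 and 0.13 m and z of core3_mid in the frame of mould below 0.13 m) or (x of core4_mid in the frame of mould between -0.04 and 0.04 m and y of core4_mid in the frame of mould between -0.13 and 0.13 m and z of core4_mid in the frame of mould below 0.13 m))).
It fails at once if the pot is disturbed (moved more than 40 mm) (distance of pot from where it was at the start of the episode above 0.04 m).
It fails at once if the vase is disturbed (moved more than 40 mm) (distance of vase from where it was at the start of the episode above 0.04 m).
It fails at once if the spatula is disturbed (moved more than 40 mm) (distance of spatula from where it was at the start of the episode above 0.04 m).
Of core0, core1, core2, core3, core4 only 3 to 5 are there at a start; the rules pass over those that are not, and their reading is None.
At some moment in a run one of crate may be knocked a few centimetres aside while the robot is not near it.
It also fails if it takes over 210 s, if anything falls off the work surface, if the arm or the gripper's body presses on something with over 40 N, if the wrist force passes 120 N, or if a joint passes its speed limit or range.

## Robot

A 6-joint arm with a two-finger parallel gripper is mounted at the origin on the work surface. World frame = base frame: x ahead of the robot, y to its left, z up, the work surface at z = 0. Lengths are in m, angles in rad, forces in N, time in s.
With the tool pointing down it reaches from about 0.375 to 0.9 m from the base axis. Payload 3.1 kg.
Tool frame: the origin (TCP) lies between the finger pads; the fingertips stand 22 mm ahead of it and the grasp point (between the pads) lies 3 mm ahead of it; z points along the fingers, y is the direction in which the jaws open and shut (so a half turn about z gives the same grasp; the last joint's range is limited). The gripper opens to 85 mm and grips with 20 to 120 N. Pads are 22 mm wide; open, the fingers measure 114 mm over their backs; the gripper's body (76 mm by 85 mm) begins 54 mm behind the grasp point. The pads swing forward as they close: fully open they stand 13 mm farther back than shut.
Start: joints at [-1.333, 0.527, 1.433, -0, 1.181, -0.178], TCP at [0.252, -0.572, 0.253] pointing down, gripper open.
Joint ranges: [-3.08, 3.08], [-0.75, 2.2], [0.22, 2.44], [-1.43, 4.57], [0, 2.65], [-2.85, 2.85]. Speed limits (rad/s): [2.79, 2.79, 3.14, 3.14, 3.14, 3.14].

## Interface

Orientations are given as a unit quaternion [x, y, z, w].
In Python, from station import status, snapshot, manip gives the robot as it stands.
- The arm moves only by the tool move_arm, never from a script. Its argument "plan" is a list that holds one entry, the list of rows, each a list of 7 numbers: the turn, a rotation vector about the tool's x, y, z scaled (see below), then the shift along the tool's x, y, z scaled (see below), then the closure, from 0 (fully open) to 1 (shut). A call has exactly 8 rows; each row is the pose to reach, as a shift and turn from the pose commanded when the call began, along the tool's axes at that moment; what a row does not reach only later rows make up. The controller multiplies each number of a shift by 100 mm and each number of a turn by pi/4 rad. A row lasts 1/8 s, in which the tool goes at most 62.5 mm and 10.7 degrees, less where a joint would pass 70% of its speed; a pose out of reach is approached as far as the arm can. A call with a number of a shift or a turn outside -1 to 1 is refused whole. A call with a gripper value outside its range is refused whole. The fingers move at their own pace and stop on an object; "force" is the grip in N (left out, the last holds). Time passes only in rows, so rows that repeat a pose let the fingers close, or fill a call up. It gives the time, the measured TCP pose, the force and the opening at its end, in the units of the state.
- status.sense(): the state, without advancing time (a new reading comes with each control period).
- snapshot(name): name is "scene" or "side" or "wrist"; returns a dict with "img" (400x640x3 uint8, red, green, blue), "depth" (400x640 float32, m along the optical axis (not along the pixel's ray), 0 where there is no reading), "mtx" (3x3 intrinsics, pixels), "T" (4x4, takes a point from camera to world coordinates). Camera axes: x right, y up, looking along -z (the intrinsics and any distortion apply to the point x, -y, -z); pixel columns grow to the right and rows downward; lengths in m; the calibration is good to about 2 mm. A picture is of the moment at which its call begins.
- manip.sign_off(): hands the job in, once; it reports no verdict.
The state is a dict: "t": time; "q": joint angles; "qd": joint speeds; "tau": joint torques, N m; "tcp_pos": TCP position; "tool_rot": TCP orientation; "force": force on the tool from outside, world axes, zero at the start; "ft_torque": the same for the moment, N m; "finger_gap": opening from 0.0 (shut) to 1.0 (fully open).
Only numpy, scipy, OpenCV 4.12 (cv2) and the standard library are available. Lean on these libraries where they do the work, as an engineer would, in place of code of your own. Each camera call takes 0.05 s, during which the arm holds its last target. There are 200 camera calls.

## Working session

There is one attempt and no reset: what is moved stays moved. The work goes in short steps, Python scripts to look and compute and a tool call to move; the robot and the scene stay as the last step left them, time stands still between calls to the robot, and variables do not carry over. Pictures are saved under pics/ and viewed, on a budget of 14 in all, crops included, one or two more only if the job needs it, and the job is handed in when it is done.

Besides the shell and the picture viewer there is one more tool, called after ">>>" by a JSON object that holds its "method" and its "body", one argument or row to a line. move_arm: Moves the arm, as the interface text tells. Its arguments: {"type":"object","properties":{"plan":{"type":"array"},"force":{"type":"number"}},"required":["plan"]}

```bash
ls; mkdir -p pics; python3 - <<'E'
from station import status,snapshot
import cv2,numpy as np
print(status.sense())
for n in("scene","side"):
    s=snapshot(n); cv2.imwrite(f"pics/{n}0.png",s["img"][:,:,::-1]); np.savez(f"{n}0.npz",**s); print(n,s["mtx"],s["T"])
E
```

```text
pics
{'t': 0.0, 'q': array([-1.33347309e+00,  5.28479771e-01,  1.43391397e+00, -3.98619229e-05,
        1.18136035e+00, -1.78506543e-01]), 'qd': array([0.00061258, 0.00146875, 0.00035731, 0.00080621, 0.0013767 ,
       0.00137631]), 'tau': array([ 3.35192526e-04, -4.42343867e+01, -1.78023523e+01, -2.32829025e-04,
        8.56814731e-03, -7.31183945e-06]), 'tcp_pos': array([ 0.25232277, -0.57107401,  0.25232148]), 'tool_rot': array([ 9.78461313e-01,  2.06427448e-01, -5.02000975e-05, -1.07971249e-03]), 'force': array([-0.25735743,  0.07394848,  0.16143731]), 'ft_torque': array([ 0.00787854, -0.04000863, -0.01941501]), 'finger_gap': 1.0013905194086794}
scene [[512.16803703   0.         321.9038062 ]
 [  0.         512.16803703 195.69000989]
 [  0.           0.           1.        ]] [[ 0.36127984 -0.78737523  0.49951689  1.15911167]
 [ 0.93245472  0.30636067 -0.1914976  -0.2308415 ]
 [-0.00225187  0.5349611   0.84487369  1.19547606]
 [ 0.          0.          0.          1.        ]]
side [[396.27854729   0.         316.87648786]
 [  0.         396.27854729 200.89715848]
 [  0.           0.           1.        ]] [[-0.99085526  0.08997529 -0.10055     0.42989241]
 [-0.1340551  -0.57177588  0.80938345  0.85206737]
 [ 0.01533244  0.81546109  0.57860878  0.71502222]
 [ 0.          0.          0.          1.        ]]
```

View pics/scene0.png

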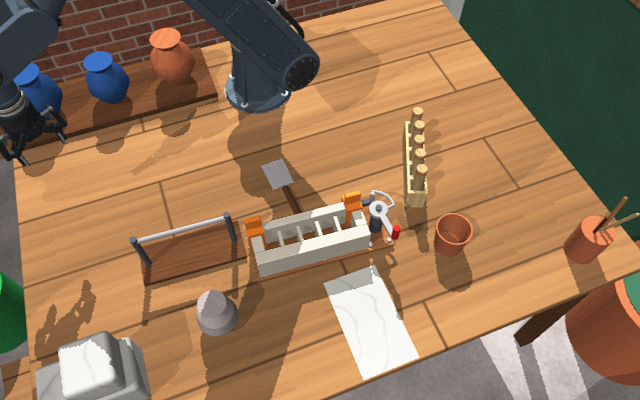

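View pics/side0.png

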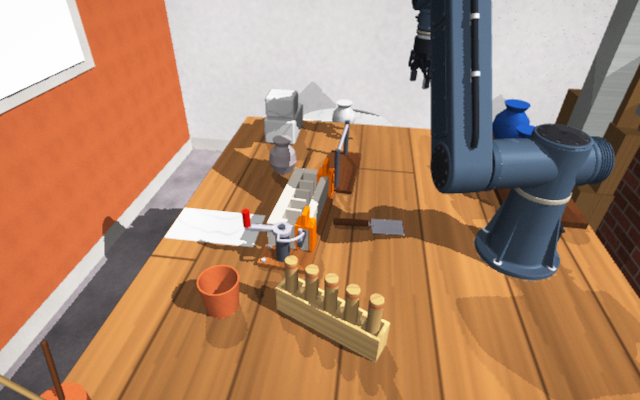

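The scene view shows the mould around (312,235), with orange saddles at (254,228) and (353,203). The red knob is at (396,232), the rail bar runs from (140,238) to (228,222), and the crate with 5 cores is around (416,150). The pot is at (453,235), the vase at (216,312) and the spatula at (285,185).

```bash
cat > h.py <<'E'
import numpy as np,cv2
from scipy.spatial.transform import Rotation as R
def cloud(s):
    d=s["depth"];K=s["mtx"];v,u=np.mgrid[:d.shape[0],:d.shape[1]]
    c=np.stack([(u-K[0,2])/K[0,0]*d,-(v-K[1,2])/K[1,1]*d,-d],-1)
    P=c@s["T"][:3,:3].T+s["T"][:3,3]; P[d==0]=np.nan
    return P
def rect(p):
    (c,wh,a)=cv2.minAreaRect((p[:,:2]*1000).astype(np.float32)); return np.round(c,1),np.round(wh,1),round(a,1)
E
python3 - <<'E'
from h import *
for n in("scene","side"):
    s=np.load(n+"0.npz");P=cloud(s);I=s["img"];H=cv2.cvtColor(I,cv2.COLOR_RGB2HSV).astype(int)
    x,y,z=np.moveaxis(P,-1,0); ok=(x>.25)&(x<.9)&(abs(y)<.6)
    print(n)
    def comps(m,minn=15):
        k,l=cv2.connectedComponents(m.astype(np.uint8))[:2]
        for i in range(1,k):
            p=P[l==i]
            if len(p)>=minn: v,u=np.argwhere(l==i).mean(0); print("  ",len(p),(int(u),int(v)),p.mean(0).round(4),"zmax",p[:,2].max().round(3),rect(p))
    print(" orange");comps(ok&(H[...,0]<14)&(H[...,1]>200)&(H[...,2]>170)&(z>.1)&(z<.15))
    print(" red");comps(ok&((H[...,0]<5)|(H[...,0]>175))&(H[...,1]>180)&(z>.1)&(z<.17),5)
    print(" mouldtop");comps(ok&(abs(z-.09)<.004)&(y>-.2)&(y<.3),30)
    print(" bar");comps(ok&(z>.125)&(z<.15)&(y<-.05),15)
    print(" cores");comps(ok&(abs(z-.146)<.007),8)
    print(" cratetop");comps(ok&(abs(z-.07)<.004)&(x<.6)&(y>.1),30)
    print(" low");comps(ok&(z>.006)&(z<.017),60)
E
```

```text
scene
 orange
   20 (352, 195) [0.5578 0.0799 0.1318] zmax 0.136 (array([557.3,  80.2]), array([38.8,  4.5]), 80.9)
   70 (251, 219) [ 0.5338 -0.1699  0.1344] zmax 0.14 (array([ 533.2, -170.5]), array([37. , 11.8]), 80.0)
 red
   87 (395, 231) [0.6913 0.1317 0.1431] zmax 0.162 (array([688.9, 133.6]), array([14.5, 17.7]), 43.3)
 mouldtop
   632 (303, 215) [ 0.5436 -0.045   0.0901] zmax 0.094 (array([543.4, -44.1]), array([213.3,  26.3]), 85.3)
   1892 (309, 240) [ 0.6138 -0.053   0.0902] zmax 0.094 (array([602.4, -50.3]), array([290. ,  81.9]), 84.9)
 bar
   578 (179, 229) [ 0.4978 -0.3366  0.1358] zmax 0.149 (array([ 495.9, -333.9]), array([235. ,  17.9]), 86.1)
   99 (251, 219) [ 0.5335 -0.1711  0.1332] zmax 0.14 (array([ 532.4, -170.8]), array([39.8, 14.2]), 83.8)
   348 (109, 376) [ 0.7792 -0.541   0.1378] zmax 0.15 (array([ 769.1, -537. ]), array([ 59.7, 129.1]), 54.0)
 cores
   75 (416, 110) [0.3777 0.3454 0.1454] zmax 0.15 (array([377.2, 346.1]), array([26.3, 25.1]), 44.4)
   86 (418, 124) [0.4232 0.3278 0.1456] zmax 0.152 (array([422.6, 328.5]), array([26.6, 32. ]), 45.6)
   8
[... 4174 characters left out ...]
48] zmax 0.017 (array([ 474.2, -324.1]), array([275.9,  72.7]), 89.6)
   202 (323, 215) [ 0.5218 -0.0609  0.0148] zmax 0.017 (array([522.7, -72.4]), array([223.4,  20.1]), 85.4)
   122 (352, 223) [ 0.4372 -0.0383  0.012 ] zmax 0.017 (array([434.3, -38.9]), array([115.5,  19.6]), 12.5)
   270 (304, 256) [0.5506 0.12   0.0149] zmax 0.017 (array([561.3, 105.8]), array([127.3,  67.8]), 85.1)
   277 (269, 258) [0.6362 0.1394 0.0146] zmax 0.017 (array([628.2, 120. ]), array([87.1, 69.8]), 85.4)
   95 (223, 312) [0.6972 0.3168 0.0115] zmax 0.017 (array([700.8, 311.6]), array([71. , 28.9]), 25.6)
   362 (330, 334) [0.4625 0.3376 0.0115] zmax 0.017 (array([473.6, 333.5]), array([ 46.4, 249. ]), 75.7)
```

```bash
python3 - <<'E'
import cv2
a=cv2.imread("pics/scene0.png")[170:290,120:420]; cv2.imwrite("pics/crop0.png",cv2.resize(a,None,fx=2.66,fy=2.66,interpolation=cv2.INTER_CUBIC))
E
```

```text
(no output)
```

View pics/crop0.png

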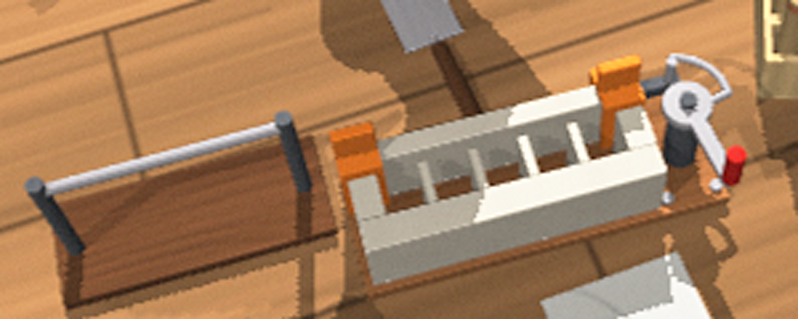

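Depth agrees with the given sizes: the wall runs at 85°, so mould yaw is about -5°, and rail yaw is about -4°. Now moving above saddle 0 with the jaws along mould x.

>>> {"method": "move_arm", "body": {
  "plan": [
    [[0, 0, -0.16, 0.16, -0.1, 0, 0], [0, 0, -0.33, 0.33, -0.2, 0, 0], [0, 0, -0.5, 0.5, -0.3, 0, 0], [0, 0, -0.66, 0.66, -0.4, 0, 0], [0, 0, -0.83, 0.83, -0.5, 0, 0], [0, 0, -1, 1, -0.6, 0, 0], [0, 0, -1, 1, -0.6, 0, 0], [0, 0, -1, 1, -0.6, 0, 0]]
  ]
}}

```text
t: 1.1
tcp_pos: [0.3195, -0.4769, 0.2532]
tool_rot: [0.825, 0.564, -0.0, 0.0]
force: [0.1, 0.2, 0.5]
finger_gap: 0.998
```

>>> {"method": "move_arm", "body": {
  "plan": [
    [[0, 0, -0.09, 0.2, 0.05, 0, 0], [0, 0, -0.18, 0.4, 0.1, 0, 0], [0, 0, -0.27, 0.6, 0.15, 0, 0], [0, 0, -0.36, 0.8, 0.2, 0, 0], [0, 0, -0.36, 1, 0.25, 0, 0], [0, 0, -0.36, 1, 0.25, 0, 0], [0, 0, -0.36, 1, 0.25, 0, 0], [0, 0, -0.36, 1, 0.25, 0, 0]]
  ]
}}

```text
t: 2.1
tcp_pos: [0.3789, -0.3929, 0.2534]
tool_rot: [0.737, 0.675, -0.0, 0.0]
force: [-0.3, 0.1, 0.3]
finger_gap: 0.997
```

>>> {"method": "move_arm", "body": {
  "plan": [
    [[0, 0, 0, 0.25, 0.18, 0, 0], [0, 0, 0, 0.5, 0.36, 0, 0], [0, 0, 0, 0.75, 0.54, 0, 0], [0, 0, 0, 1, 0.7, 0, 0], [0, 0, 0, 1, 0.7, 0, 0], [0, 0, 0, 1, 0.7, 0, 0], [0, 0, 0, 1, 0.7, 0, 0], [0, 0, 0, 1, 0.7, 0, 0]]
  ]
}}

```text
t: 3.1
tcp_pos: [0.4571, -0.2995, 0.2533]
tool_rot: [0.738, 0.675, -0.0, 0.0]
force: [0.4, -0.4, 0.2]
finger_gap: 1.0
```

>>> {"method": "move_arm", "body": {
  "plan": [
    [[0, 0, 0, 0.25, 0.13, 0, 0], [0, 0, 0, 0.5, 0.25, 0, 0], [0, 0, 0, 0.75, 0.38, 0, 0], [0, 0, 0, 1, 0.5, 0, 0], [0, 0, 0, 1, 0.5, 0, 0], [0, 0, 0, 1, 0.5, 0, 0], [0, 0, 0, 1, 0.5, 0, 0], [0, 0, 0, 1, 0.5, 0, 0]]
  ]
}}

```text
t: 4.1
tcp_pos: [0.5157, -0.2042, 0.2533]
tool_rot: [0.738, 0.675, -0.0, 0.0]
force: [-0.2, -1.0, 0.4]
finger_gap: 1.002
```

```bash
python3 - <<'E'
from station import status,snapshot
from h import *
s=snapshot("wrist");cv2.imwrite("pics/w1.png",s["img"][:,:,::-1]);np.savez("w1.npz",**s)
st=status.sense();print(st["tcp_pos"],st["tool_rot"]);P=cloud(s);x,y,z=np.moveaxis(P,-1,0)
H=cv2.cvtColor(s["img"],cv2.COLOR_RGB2HSV).astype(int)
def comps(m,minn):
    k,l=cv2.connectedComponents(m.astype(np.uint8))[:2]
    for i in range(1,k):
        p=P[l==i]
        if len(p)>=minn: v,u=np.argwhere(l==i).mean(0); print("  ",len(p),(int(u),int(v)),p.mean(0).round(4),rect(p))
for zz in(.134,.09,.136,.144): print(zz);comps(abs(z-zz)<.004,100)
E
```

```text
[ 0.51576048 -0.20403837  0.25332262] [ 7.37529123e-01  6.75315327e-01 -3.98514306e-05  3.86620184e-06]
0.134
   769 (337, 157) [ 0.5331 -0.169   0.1339] (array([ 533.1, -169.4]), array([39.4, 11.9]), 85.0)
   1628 (309, 300) [ 0.5001 -0.2948  0.1348] (array([ 499.5, -300.8]), array([132.9,  12. ]), 86.3)
0.09
   3340 (336, 63) [ 0.54   -0.0985  0.0901] (array([ 544.6, -101.3]), array([99. , 31.4]), 85.7)
   8807 (419, 87) [ 0.6085 -0.1242  0.09  ] (array([ 598.8, -122.7]), array([133.2,  74.4]), 85.4)
   887 (492, 265) [ 0.6843 -0.2993  0.0898] (array([ 689.2, -305.3]), array([66.4, 44.9]), 41.8)
0.136
   753 (337, 158) [ 0.5331 -0.1692  0.134 ] (array([ 533.4, -169.7]), array([39. , 11.5]), 85.6)
   1538 (309, 300) [ 0.5001 -0.2947  0.135 ] (array([ 499.5, -300.8]), array([132.9,  11.6]), 86.3)
0.144
   327 (306, 230) [ 0.5046 -0.2228  0.1439] (array([ 504.5, -223.3]), array([15.6, 15.1]), 85.0)
```

View pics/w1.png

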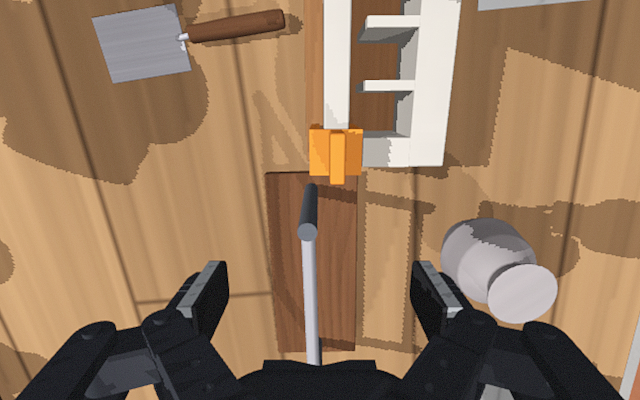

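Wrist view: saddle 0's fin is at (337,157), which gives (0.533,-0.169). The near post top is at (306,230) and the bar below it is clear. The vase at (500,270) is well aside. Descending to grip.

>>> {"method": "move_arm", "body": {
  "plan": [
    [[0, 0, 0, 0.18, 0.07, 0, 0], [0, 0, 0, 0.36, 0.14, 0, 0], [0, 0, 0, 0.36, 0.14, 0.15, 0], [0, 0, 0, 0.36, 0.14, 0.3, 0], [0, 0, 0, 0.36, 0.14, 0.45, 0], [0, 0, 0, 0.36, 0.14, 0.6, 0], [0, 0, 0, 0.36, 0.14, 0.6, 0], [0, 0, 0, 0.36, 0.14, 0.6, 0]]
  ]
}}

```text
t: 5.15
tcp_pos: [0.5333, -0.1691, 0.1933]
tool_rot: [0.737, 0.676, 0.0, 0.0]
force: [0.4, 0.3, -0.1]
finger_gap: 0.998
```

>>> {"method": "move_arm", "body": {
  "plan": [
    [[0, 0, 0, 0, 0, 0.17, 0], [0, 0, 0, 0, 0, 0.34, 0], [0, 0, 0, 0, 0, 0.5, 0], [0, 0, 0, 0, 0, 0.66, 0], [0, 0, 0, 0, 0, 0.66, 0], [0, 0, 0, 0, 0, 0.66, 0.5], [0, 0, 0, 0, 0, 0.66, 1], [0, 0, 0, 0, 0, 0.66, 1]]
  ],
  "force": 40
}}

```text
t: 6.15
tcp_pos: [0.5334, -0.1689, 0.1278]
tool_rot: [0.737, 0.676, 0.0, 0.001]
force: [-0.4, -0.5, 0.5]
finger_gap: 0.379
```

>>> {"method": "move_arm", "body": {
  "plan": [
    [[0, 0, 0, 0, 0, 0, 1], [0, 0, 0, 0, 0, 0, 1], [0, 0, 0, 0, 0, 0, 1], [0, 0, 0, 0, 0, 0, 1], [0, 0, 0, 0, 0, 0, 1], [0, 0, 0, 0, 0, -0.1, 1], [0, 0, 0, 0, 0, -0.2, 1], [0, 0, 0, 0, 0, -0.2, 1]]
  ]
}}

```text
t: 7.15
tcp_pos: [0.5337, -0.169, 0.1482]
tool_rot: [0.737, 0.676, 0.0, 0.001]
force: [-0.1, -0.7, -2.3]
finger_gap: 0.135
```

>>> {"method": "move_arm", "body": {
  "plan": [
    [[0, 0, 0, 0, 0, -0.2, 1], [0, 0, 0, 0, 0, -0.4, 1], [0, 0, 0, 0, 0, -0.6, 1], [0, 0, 0, 0, 0, -0.8, 1], [0, 0, 0, 0, 0, -1, 1], [0, 0, 0, 0, 0, -1, 1], [0, 0, 0, 0, 0, -1, 1], [0, 0, 0, 0, 0, -1, 1]]
  ]
}}

```text
t: 8.15
tcp_pos: [0.5324, -0.1684, 0.2461]
tool_rot: [0.737, 0.676, -0.0, -0.001]
force: [0.7, 0.0, -0.8]
finger_gap: 0.133
```

>>> {"method": "move_arm", "body": {
  "plan": [
    [[0, 0, 0, 0, 0, -0.12, 1], [0, 0, 0, -0.1, 0, -0.24, 1], [0, 0, 0, -0.3, 0, -0.24, 1], [0, 0, 0, -0.5, 0, -0.24, 1], [0, 0, 0, -0.7, 0, -0.24, 1], [0, 0, 0, -0.9, 0, -0.24, 1], [0, 0, 0, -1, 0, -0.24, 1], [0, 0, 0, -1, 0, -0.24, 1]]
  ]
}}

```text
t: 9.15
tcp_pos: [0.5243, -0.2692, 0.2711]
tool_rot: [0.738, 0.675, 0.0, -0.0]
force: [0.5, -0.5, -1.2]
finger_gap: 0.136
```

>>> {"method": "move_arm", "body": {
  "plan": [
    [[0, 0, -0.03, -0.2, -0.04, 0, 1], [0, 0, -0.03, -0.4, -0.08, 0, 1], [0, 0, -0.03, -0.6, -0.12, 0, 1], [0, 0, -0.03, -0.8, -0.16, 0, 1], [0, 0, -0.03, -1, -0.2, 0, 1], [0, 0, -0.03, -1, -0.2, 0, 1], [0, 0, -0.03, -1, -0.2, 0, 1], [0, 0, -0.03, -1, -0.2, 0, 1]]
  ]
}}

```text
t: 10.15
tcp_pos: [0.496, -0.3654, 0.2713]
tool_rot: [0.729, 0.685, 0.0, -0.0]
force: [0.8, -0.1, -2.0]
finger_gap: 0.135
```

>>> {"method": "move_arm", "body": {
  "plan": [
    [[0, 0, 0, -0.07, 0, 0, 1], [0, 0, 0, -0.14, 0, 0, 1], [0, 0, 0, -0.14, 0, 0, 1], [0, 0, 0, -0.14, 0, 0, 1], [0, 0, 0, -0.14, 0, 0.1, 1], [0, 0, 0, -0.14, 0, 0.2, 1], [0, 0, 0, -0.14, 0, 0.3, 1], [0, 0, 0, -0.14, 0, 0.3, 1]]
  ]
}}

```text
t: 11.15
tcp_pos: [0.4944, -0.3795, 0.2397]
tool_rot: [0.729, 0.684, 0.0, -0.002]
force: [0.3, 0.3, -1.8]
finger_gap: 0.129
```

```bash
python3 - <<'E'
from station import status,snapshot
from h import *
o=[]
for n in("wrist","scene"):
    s=snapshot(n);i=s["img"]; o.append(i if n=="wrist" else cv2.resize(i[150:320,60:300],(640,453)))
cv2.imwrite("pics/s1.png",cv2.resize(np.vstack(o),None,fx=.7,fy=.7)[:,:,::-1])
print(status.sense()["tcp_pos"])
E
```

```text
[ 0.49498935 -0.38022588  0.24105909]
```

View pics/s1.png

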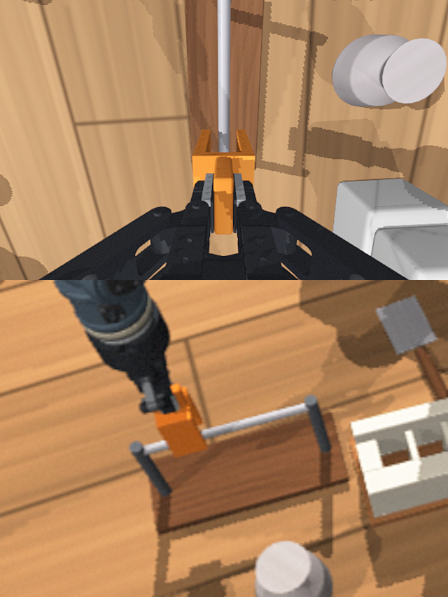

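The composite shows the bar centred between saddle 0's legs at (222,140), clear of both posts. Lowering, releasing and rising.

>>> {"method": "move_arm", "body": {
  "plan": [
    [[0, 0, 0, 0, 0, 0.12, 1], [0, 0, 0, 0, 0, 0.24, 1], [0, 0, 0, 0, 0, 0.36, 1], [0, 0, 0, 0, 0, 0.48, 1], [0, 0, 0, 0, 0, 0.6, 1], [0, 0, 0, 0, 0, 0.66, 1], [0, 0, 0, 0, 0, 0.69, 1], [0, 0, 0, 0, 0, 0.69, 1]]
  ]
}}

```text
t: 12.25
tcp_pos: [0.4947, -0.38, 0.1737]
tool_rot: [0.729, 0.684, -0.0, -0.0]
force: [-2.4, 2.8, 5.6]
finger_gap: 0.132
```

>>> {"method": "move_arm", "body": {
  "plan": [
    [[0, 0, 0, 0, 0, 0, 1], [0, 0, 0, 0, 0, 0, 0.7], [0, 0, 0, 0, 0, 0, 0.4], [0, 0, 0, 0, 0, 0, 0.2], [0, 0, 0, 0, 0, 0, 0], [0, 0, 0, 0, 0, -0.1, 0], [0, 0, 0, 0, 0, -0.3, 0], [0, 0, 0, 0, 0, -0.5, 0]]
  ]
}}

```text
t: 13.25
tcp_pos: [0.4951, -0.3803, 0.2234]
tool_rot: [0.729, 0.684, 0.0, 0.0]
force: [0.3, 0.1, -0.3]
finger_gap: 0.999
```

>>> {"method": "move_arm", "body": {
  "plan": [
    [[0, 0, 0, 0, 0, -0.12, 0], [0, 0, 0, 0, 0, -0.25, 0], [0, 0, 0, 0, 0, -0.37, 0], [0, 0, 0, 0.2, 0, -0.37, 0], [0, 0, 0, 0.4, 0, -0.37, 0], [0, 0, 0, 0.7, 0, -0.37, 0], [0, 0, 0, 1, 0, -0.37, 0], [0, 0, 0, 1, 0, -0.37, 0]]
  ]
}}

```text
t: 14.25
tcp_pos: [0.5007, -0.2765, 0.2586]
tool_rot: [0.728, 0.686, 0.0, -0.002]
force: [-0.3, 0.5, 0.6]
finger_gap: 1.002
```

>>> {"method": "move_arm", "body": {
  "plan": [
    [[0, 0, 0.03, 0.25, 0.05, 0, 0], [0, 0, 0.03, 0.5, 0.1, 0, 0], [0, 0, 0.03, 0.75, 0.15, 0, 0], [0, 0, 0.03, 1, 0.2, 0, 0], [0, 0, 0.03, 1, 0.2, 0, 0], [0, 0, 0.03, 1, 0.2, 0, 0], [0, 0, 0.03, 1, 0.2, 0, 0], [0, 0, 0.03, 1, 0.2, 0, 0]]
  ]
}}

```text
t: 15.25
tcp_pos: [0.5274, -0.1827, 0.2592]
tool_rot: [0.738, 0.675, -0.0, 0.0]
force: [0.2, 0.2, -0.8]
finger_gap: 0.997
```

>>> {"method": "move_arm", "body": {
  "plan": [
    [[0, 0, 0, 0.25, 0, 0, 0], [0, 0, 0, 0.5, 0, 0, 0], [0, 0, 0, 0.75, 0, 0, 0], [0, 0, 0, 1, 0, 0, 0], [0, 0, 0, 1, 0, 0, 0], [0, 0, 0, 1, 0, 0, 0], [0, 0, 0, 1, 0, 0, 0], [0, 0, 0, 1, 0, 0, 0]]
  ]
}}

```text
t: 16.25
tcp_pos: [0.5363, -0.0831, 0.2593]
tool_rot: [0.738, 0.675, -0.0, 0.0]
force: [0.6, -0.7, -0.3]
finger_gap: 1.002
```

>>> {"method": "move_arm", "body": {
  "plan": [
    [[0, 0, 0, 0.25, 0, 0, 0], [0, 0, 0, 0.5, 0, 0, 0], [0, 0, 0, 0.75, 0, 0, 0], [0, 0, 0, 1, 0, 0, 0], [0, 0, 0, 1, 0, 0, 0], [0, 0, 0, 1, 0, 0, 0], [0, 0, 0, 1, 0, 0, 0], [0, 0, 0, 1, 0, 0, 0]]
  ]
}}

```text
t: 17.25
tcp_pos: [0.5449, 0.0166, 0.2593]
tool_rot: [0.738, 0.675, -0.0, 0.0]
force: [0.5, -1.0, 0.1]
finger_gap: 1.004
```

```bash
cat >> h.py <<'E'
def comps(P,m,minn):
    k,l=cv2.connectedComponents(m.astype(np.uint8))[:2]
    for i in range(1,k):
        p=P[l==i]
        if len(p)>=minn: v,u=np.argwhere(l==i).mean(0); print("  ",len(p),(int(u),int(v)),p.mean(0).round(4),rect(p))
E
python3 - <<'E'
from station import status,snapshot
from h import *
s=snapshot("wrist");cv2.imwrite("pics/w2.png",s["img"][:,:,::-1]);np.savez("w2.npz",**s)
st=status.sense();print(st["tcp_pos"],st["tool_rot"]);P=cloud(s);x,y,z=np.moveaxis(P,-1,0)
for zz in(.134,.09,.155,.112,.015): print(zz);comps(P,(abs(z-zz)<.004)&(x>.4),100)
s=snapshot("scene");P=cloud(s);x,y,z=np.moveaxis(P,-1,0);print("rail saddle");comps(P,(abs(z-.18)<.005)&(y<-.2)&(abs(x-.5)<.08),8)
E
```

```text
[0.54491535 0.01672414 0.25930313] [ 7.37472040e-01  6.75377664e-01 -3.51266067e-05 -6.84849158e-06]
0.134
   165 (499, 26) [0.6821 0.1329 0.1341] (array([683.1, 133.2]), array([ 7.1, 17.2]), 16.1)
   817 (322, 116) [0.5542 0.0832 0.134 ] (array([554.1,  82.6]), array([38.9, 12. ]), 84.8)
0.09
   11814 (393, 215) [ 0.6157 -0.0255  0.0899] (array([605.2, -48. ]), array([285.1,  74.2]), 85.3)
   4576 (323, 244) [ 0.5441 -0.0484  0.0899] (array([543.1, -60.9]), array([245.5,  22. ]), 85.3)
0.155
   750 (526, 14) [0.6875 0.1345 0.1547] (array([688. , 134.8]), array([17.6, 17.1]), 46.5)
0.112
   705 (322, 25) [0.5596 0.1485 0.1113] (array([561.8, 150.3]), array([40.3, 18.1]), 64.7)
   4699 (405, 40) [0.6225 0.1326 0.112 ] (array([631.4, 141.1]), array([105.7,  54.8]), 12.6)
0.015
   1292 (304, 61) [0.5399 0.1357 0.0151] (array([540.5, 133.5]), array([70.5, 23.6]), 85.2)
   2955 (365, 69) [0.6049 0.1223 0.0152] (array([610. , 129.5]), array([ 66.3, 107.2]), 85.1)
   3613 (351, 194) [ 0.5812 -0.0192  0.0151] (array([583.3, -64.7]), array([259.1,  51.7]), 85.3)
   2453 (305, 226) [ 0.5219 -0.0559  0.0149] (array([520.9, -67.4]), array([244.1,  17.4]), 85.3)
   767 (244, 223) [ 0.4474 -0.0418  0.0166] (array([446.8, -43.8]), array([94.3, 19.3]), 3.7)
   1799 (300, 343) [ 0.4972 -0.2312  0.0138] (array([ 503.2, -235.6]), array([ 67.5, 109.1]), 86.4)
rail saddle
   100 (154, 225) [ 0.495  -0.382   0.1799] (array([ 493.4, -381.7]), array([40.3, 15.7]), 82.1)
```

View pics/w2.png

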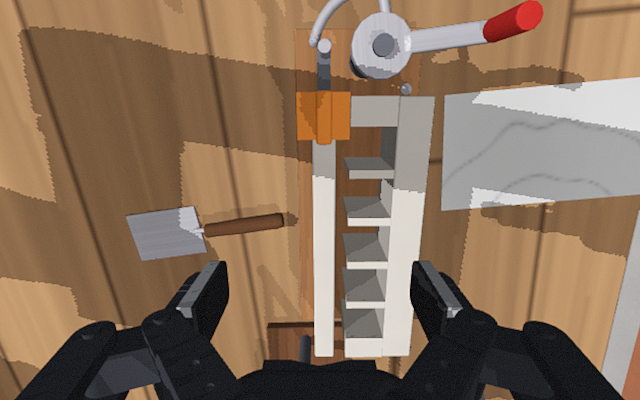

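Saddle 0 hangs with its fin top at z 0.180, as expected, at (0.494,-0.382). The mould origin works out at about (0.589,-0.047) and the pivot at (0.604,0.131). The knob at (0.688,0.135) puts the lever 84 mm out, so cam ≈ 0.13 rad. In the picture saddle 1 is at (322,116) and the knob at (526,14). Taking saddle 1 next.

>>> {"method": "move_arm", "body": {
  "plan": [
    [[0, 0, 0, 0.33, 0.03, 0, 0], [0, 0, 0, 0.66, 0.03, 0, 0], [0, 0, 0, 0.66, 0.03, 0.15, 0], [0, 0, 0, 0.66, 0.03, 0.3, 0], [0, 0, 0, 0.66, 0.03, 0.45, 0], [0, 0, 0, 0.66, 0.03, 0.6, 0], [0, 0, 0, 0.66, 0.03, 0.66, 0], [0, 0, 0, 0.66, 0.03, 0.66, 0]]
  ]
}}

```text
t: 18.35
tcp_pos: [0.5535, 0.0826, 0.1927]
tool_rot: [0.737, 0.676, -0.0, -0.0]
force: [-0.3, -1.3, 0.9]
finger_gap: 1.0
```

>>> {"method": "move_arm", "body": {
  "plan": [
    [[0, 0, 0, 0, 0, 0.17, 0], [0, 0, 0, 0, 0, 0.34, 0], [0, 0, 0, 0, 0, 0.5, 0], [0, 0, 0, 0, 0, 0.66, 0], [0, 0, 0, 0, 0, 0.66, 0], [0, 0, 0, 0, 0, 0.66, 0.5], [0, 0, 0, 0, 0, 0.66, 1], [0, 0, 0, 0, 0, 0.66, 1]]
  ],
  "force": 40
}}

```text
t: 19.35
tcp_pos: [0.554, 0.0829, 0.1278]
tool_rot: [0.737, 0.676, 0.0, 0.0]
force: [0.5, 0.4, 0.4]
finger_gap: 0.379
```

>>> {"method": "move_arm", "body": {
  "plan": [
    [[0, 0, 0, 0, 0, 0, 1], [0, 0, 0, 0, 0, 0, 1], [0, 0, 0, 0, 0, 0, 1], [0, 0, 0, 0, 0, 0, 1], [0, 0, 0, 0, 0, 0, 1], [0, 0, 0, 0, 0, -0.1, 1], [0, 0, 0, 0, 0, -0.2, 1], [0, 0, 0, 0, 0, -0.2, 1]]
  ]
}}

```text
t: 20.35
tcp_pos: [0.554, 0.0829, 0.1481]
tool_rot: [0.737, 0.676, 0.001, 0.001]
force: [0.0, -1.1, -1.8]
finger_gap: 0.132
```

>>> {"method": "move_arm", "body": {
  "plan": [
    [[0, 0, 0, 0, 0, -0.2, 1], [0, 0, 0, 0, 0, -0.4, 1], [0, 0, 0, 0, 0, -0.6, 1], [0, 0, 0, 0, 0, -0.8, 1], [0, 0, 0, 0, 0, -1, 1], [0, 0, 0, 0, 0, -1, 1], [0, 0, 0, 0, 0, -1, 1], [0, 0, 0, 0, 0, -1, 1]]
  ]
}}

```text
t: 21.35
tcp_pos: [0.5528, 0.0829, 0.2461]
tool_rot: [0.737, 0.676, -0.001, -0.001]
force: [-0.5, 0.3, -1.3]
finger_gap: 0.139
```

>>> {"method": "move_arm", "body": {
  "plan": [
    [[0, 0, 0, -0.1, 0, -0.12, 1], [0, 0, 0, -0.3, 0, -0.24, 1], [0, 0, 0, -0.5, 0, -0.24, 1], [0, 0, 0, -0.7, 0, -0.24, 1], [0, 0, 0, -0.9, 0, -0.24, 1], [0, 0, 0, -1, 0, -0.24, 1], [0, 0, 0, -1, 0, -0.24, 1], [0, 0, 0, -1, 0, -0.24, 1]]
  ]
}}

```text
t: 22.35
tcp_pos: [0.5449, -0.0164, 0.2712]
tool_rot: [0.737, 0.676, 0.0, -0.0]
force: [-0.5, -0.3, -1.4]
finger_gap: 0.131
```

>>> {"method": "move_arm", "body": {
  "plan": [
    [[0, 0, 0, -0.2, -0.04, 0, 1], [0, 0, 0, -0.4, -0.08, 0, 1], [0, 0, 0, -0.6, -0.12, 0, 1], [0, 0, 0, -0.8, -0.16, 0, 1], [0, 0, 0, -1, -0.21, 0, 1], [0, 0, 0, -1, -0.21, 0, 1], [0, 0, 0, -1, -0.21, 0, 1], [0, 0, 0, -1, -0.21, 0, 1]]
  ]
}}

```text
t: 23.35
tcp_pos: [0.5156, -0.1136, 0.2713]
tool_rot: [0.737, 0.676, 0.0, -0.0]
force: [-0.7, -0.7, -1.8]
finger_gap: 0.137
```

>>> {"method": "move_arm", "body": {
  "plan": [
    [[0, 0, 0, -0.2, 0, 0, 1], [0, 0, 0, -0.4, 0, 0, 1], [0, 0, 0, -0.6, 0, 0, 1], [0, 0, 0, -0.8, 0, 0, 1], [0, 0, 0, -1, 0, 0, 1], [0, 0, 0, -1, 0, 0, 1], [0, 0, 0, -1, 0, 0, 1], [0, 0, 0, -1, 0, 0, 1]]
  ]
}}

```text
t: 24.35
tcp_pos: [0.5066, -0.2134, 0.2713]
tool_rot: [0.737, 0.676, 0.0, -0.0]
force: [0.3, -0.5, -2.0]
finger_gap: 0.132
```

>>> {"method": "move_arm", "body": {
  "plan": [
    [[0, 0, -0.03, -0.2, 0, 0, 1], [0, 0, -0.03, -0.4, 0, 0, 1], [0, 0, -0.03, -0.55, 0, 0, 1], [0, 0, -0.03, -0.67, 0, 0, 1], [0, 0, -0.03, -0.67, 0, 0, 1], [0, 0, -0.03, -0.67, 0, 0.1, 1], [0, 0, -0.03, -0.67, 0, 0.2, 1], [0, 0, -0.03, -0.67, 0, 0.2, 1]]
  ]
}}

```text
t: 25.35
tcp_pos: [0.5002, -0.2798, 0.2498]
tool_rot: [0.729, 0.685, -0.0, -0.002]
force: [0.4, 0.8, -2.0]
finger_gap: 0.133
```

```bash
python3 - <<'E'
from station import status,snapshot
from h import *
o=[]
for n in("wrist","scene"):
    s=snapshot(n);i=s["img"]; o.append(i if n=="wrist" else cv2.resize(i[150:320,60:300],(640,453)))
cv2.imwrite("pics/s2.png",cv2.resize(np.vstack(o),None,fx=.7,fy=.7)[:,:,::-1])
print(status.sense()["tcp_pos"])
E
```

```text
[ 0.50086538 -0.28058443  0.25094057]
```

View pics/s2.png

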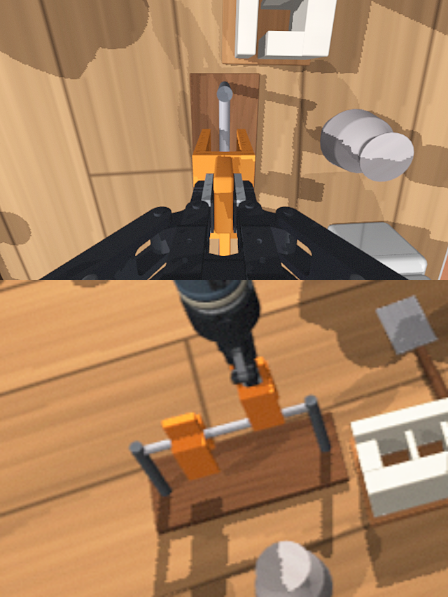

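The wrist part shows saddle 1 astride the bar at (224,140). The scene part shows saddle 0 hanging and the two well apart. Lowering, releasing, rising, then heading for the knob.

>>> {"method": "move_arm", "body": {
  "plan": [
    [[0, 0, 0, 0, 0, 0.14, 1], [0, 0, 0, 0, 0, 0.28, 1], [0, 0, 0, 0, 0, 0.42, 1], [0, 0, 0, 0, 0, 0.56, 1], [0, 0, 0, 0, 0, 0.68, 1], [0, 0, 0, 0, 0, 0.75, 1], [0, 0, 0, 0, 0, 0.78, 1], [0, 0, 0, 0, 0, 0.78, 1]]
  ]
}}

```text
t: 26.45
tcp_pos: [0.5012, -0.2811, 0.1737]
tool_rot: [0.729, 0.684, 0.0, 0.001]
force: [0.2, 0.0, -2.6]
finger_gap: 0.133
```

>>> {"method": "move_arm", "body": {
  "plan": [
    [[0, 0, 0, 0, 0, 0, 1], [0, 0, 0, 0, 0, 0, 0.7], [0, 0, 0, 0, 0, 0, 0.4], [0, 0, 0, 0, 0, 0, 0.2], [0, 0, 0, 0, 0, 0, 0], [0, 0, 0, 0, 0, -0.1, 0], [0, 0, 0, 0, 0, -0.3, 0], [0, 0, 0, 0, 0, -0.5, 0]]
  ]
}}

```text
t: 27.45
tcp_pos: [0.501, -0.281, 0.2244]
tool_rot: [0.729, 0.684, 0.0, 0.0]
force: [0.5, 0.1, 0.3]
finger_gap: 0.997
```

>>> {"method": "move_arm", "body": {
  "plan": [
    [[0, 0, 0, 0, 0, -0.2, 0], [0, 0, 0, 0, 0, -0.38, 0], [0, 0, 0, 0.2, 0.1, -0.38, 0], [0, 0, 0, 0.4, 0.2, -0.38, 0], [0, 0, 0, 0.6, 0.3, -0.38, 0], [0, 0, 0, 0.8, 0.4, -0.38, 0], [0, 0, 0, 1, 0.4, -0.38, 0], [0, 0, 0, 1, 0.4, -0.38, 0]]
  ]
}}

```text
t: 28.45
tcp_pos: [0.5467, -0.1822, 0.2616]
tool_rot: [0.728, 0.685, -0.0, -0.0]
force: [-0.1, 0.0, -0.4]
finger_gap: 1.002
```

```bash
python3 - <<'E'
from station import status,snapshot
from h import *
s=snapshot("side");P=cloud(s);x,y,z=np.moveaxis(P,-1,0);t=status.sense();print(t["tcp_pos"])
comps(P,(abs(z-.18)<.005)&(y<-.25)&(abs(x-.5)<.08),8)
s=snapshot("scene");P=cloud(s);x,y,z=np.moveaxis(P,-1,0)
comps(P,(abs(z-.18)<.005)&(y<-.25)&(abs(x-.5)<.08),8)
i=np.vstack([cv2.resize(s["img"][150:320,60:300],(640,453))]);cv2.imwrite("pics/s3.png",i[:,:,::-1])
E
```

```text
[ 0.54678302 -0.18316692  0.26159233]
   45 (361, 27) [ 0.499  -1.7556  0.1807] (array([  498.9, -1754.6]), array([152.5,  33.6]), 4.3)
   23 (344, 118) [ 0.4954 -0.3746  0.1806] (array([ 495.4, -378.5]), array([43.8, 11.9]), 82.9)
   31 (339, 131) [ 0.502  -0.2768  0.1807] (array([ 502.4, -279.5]), array([41. , 11.3]), 87.0)
   94 (198, 213) [ 0.5018 -0.2825  0.1798] (array([ 500.9, -282.5]), array([39.4, 14.4]), 84.8)
   101 (154, 225) [ 0.495  -0.3817  0.1799] (array([ 495.5, -382.2]), array([40.2, 15.1]), 82.4)
```

Both fin tops sit at z 0.180 over the bar. On to the knob.

>>> {"method": "move_arm", "body": {
  "plan": [
    [[0, 0, 0, 0.25, 0.1, 0, 0], [0, 0, 0, 0.5, 0.2, 0, 0], [0, 0, 0, 0.75, 0.3, 0, 0], [0, 0, 0, 1, 0.4, 0, 0], [0, 0, 0, 1, 0.4, 0, 0], [0, 0, 0, 1, 0.4, 0, 0], [0, 0, 0, 1, 0.4, 0, 0], [0, 0, 0, 1, 0.4, 0, 0]]
  ]
}}

```text
t: 29.55
tcp_pos: [0.5931, -0.0873, 0.2614]
tool_rot: [0.73, 0.684, -0.0, 0.0]
force: [-0.1, 0.0, 0.7]
finger_gap: 1.005
```

>>> {"method": "move_arm", "body": {
  "plan": [
    [[0, 0, 0, 0.25, 0.1, 0, 0], [0, 0, 0, 0.5, 0.2, 0, 0], [0, 0, 0, 0.75, 0.3, 0, 0], [0, 0, 0, 1, 0.4, 0, 0], [0, 0, 0, 1, 0.4, 0, 0], [0, 0, 0, 1, 0.4, 0, 0], [0, 0, 0, 1, 0.4, 0, 0], [0, 0, 0, 1, 0.4, 0, 0]]
  ]
}}

```text
t: 30.55
tcp_pos: [0.6394, 0.01, 0.2614]
tool_rot: [0.73, 0.684, -0.0, 0.0]
force: [-0.5, -0.0, -0.1]
finger_gap: 0.998
```

>>> {"method": "move_arm", "body": {
  "plan": [
    [[0, 0, 0.17, 0.2, 0.1, 0, 0], [0, 0, 0.34, 0.4, 0.2, 0, 0], [0, 0, 0.5, 0.6, 0.3, 0, 0], [0, 0, 0.66, 0.8, 0.41, 0, 0], [0, 0, 0.83, 1, 0.41, 0, 0], [0, 0, 1, 1, 0.41, 0, 0], [0, 0, 1, 1, 0.41, 0, 0], [0, 0, 1, 1, 0.41, 0, 0]]
  ]
}}

```text
t: 31.55
tcp_pos: [0.6868, 0.1076, 0.2613]
tool_rot: [0.935, 0.354, -0.0, 0.0]
force: [-0.2, 0.2, 0.0]
finger_gap: 1.002
```

```bash
python3 - <<'E'
from station import status,snapshot
from h import *
s=snapshot("wrist");P=cloud(s);x,y,z=np.moveaxis(P,-1,0);t=status.sense();print(t["tcp_pos"],2*np.degrees(np.arctan2(t["tool_rot"][1],t["tool_rot"][0])))
for zz in(.155,.112): comps(P,(abs(z-zz)<.004)&(x>.5),100)
E
```

```text
[0.6868269  0.10752529 0.26132499] 41.417392891516954
   428 (292, 182) [0.6899 0.1351 0.1549] (array([689.5, 134.9]), array([17. , 17.1]), 14.9)
   202 (92, 184) [0.5605 0.2631 0.112 ] (array([557.4, 264.8]), array([27.4, 15.3]), 62.1)
   3091 (239, 228) [0.6128 0.1394 0.1117] (array([612.8, 137.5]), array([ 64.8, 120.3]), 65.7)
```

>>> {"method": "move_arm", "body": {
  "plan": [
    [[0, 0, 0, 0.1, -0.1, 0, 0], [0, 0, 0, 0.2, -0.19, 0.1, 0], [0, 0, 0, 0.2, -0.19, 0.25, 0], [0, 0, 0, 0.2, -0.19, 0.4, 0], [0, 0, 0, 0.2, -0.19, 0.55, 0], [0, 0, 0, 0.2, -0.19, 0.6, 0], [0, 0, 0, 0.2, -0.19, 0.6, 0], [0, 0, 0, 0.2, -0.19, 0.6, 0]]
  ]
}}

```text
t: 32.6
tcp_pos: [0.6898, 0.1354, 0.202]
tool_rot: [0.936, 0.353, 0.001, 0.0]
force: [0.1, -0.9, 0.5]
finger_gap: 0.999
```

>>> {"method": "move_arm", "body": {
  "plan": [
    [[0, 0, 0, 0, 0, 0.15, 0], [0, 0, 0, 0, 0, 0.3, 0], [0, 0, 0, 0, 0, 0.45, 0], [0, 0, 0, 0, 0, 0.6, 0], [0, 0, 0, 0, 0, 0.6, 0], [0, 0, 0, 0, 0, 0.6, 0.5], [0, 0, 0, 0, 0, 0.6, 1], [0, 0, 0, 0, 0, 0.6, 1]]
  ],
  "force": 40
}}

```text
t: 33.6
tcp_pos: [0.6897, 0.1356, 0.1421]
tool_rot: [0.936, 0.353, 0.001, 0.0]
force: [-0.3, -0.3, 0.8]
finger_gap: 0.38
```

>>> {"method": "move_arm", "body": {
  "plan": [
    [[0, 0, 0, 0, 0, 0, 1], [0, 0, 0, 0, 0, 0, 1], [0, 0, 0, 0, 0, 0, 1], [0, 0, 0, 0, 0, 0, 1], [0, 0, 0, 0, 0, 0, 1], [0, 0, 0, 0, 0, 0, 1], [0, 0, 0, 0, 0, 0, 1], [0, 0, 0, 0, 0, 0, 1]]
  ]
}}

```text
t: 34.6
tcp_pos: [0.6894, 0.1356, 0.1419]
tool_rot: [0.936, 0.353, 0.0, 0.0]
force: [-0.1, -0.3, 4.9]
finger_gap: 0.2
```

```bash
python3 - <<'E'
from station import status
import numpy as np
t=status.sense();print(t["tcp_pos"],t["force"],t["finger_gap"]);th=np.arctan2(t["tool_rot"][1],t["tool_rot"][0])*2
c=np.array([.6038,.1307]);p=t["tcp_pos"][:2]-c;a=np.arctan2(p[1],p[0]);r=np.hypot(*p);print(np.degrees(a),r)
A=np.linspace(a,np.radians(86.5),4)
for k in range(3):
    h=th+np.radians(15)*k; print("call",k)
    for f in np.linspace(1/8,1,8):
        b=A[k]+f*(A[k+1]-A[k]); d=.085*(np.array([np.cos(b)-np.cos(A[k]),np.sin(b)-np.sin(A[k])]))
        print([0,0,round(-f/3,2),round(10*d@[np.cos(h),np.sin(h)],2),round(10*d@[np.sin(h),-np.cos(h)],2)])
E
```

```text
[0.68944586 0.13561801 0.14188918] [-0.09916328 -0.28244082  4.87259851] 0.19982479571976616
3.28646727096614 0.08578694701375679
call 0
[0, 0, np.float64(-0.04), np.float64(0.03), np.float64(-0.04)]
[0, 0, np.float64(-0.08), np.float64(0.06), np.float64(-0.08)]
[0, 0, np.float64(-0.12), np.float64(0.08), np.float64(-0.13)]
[0, 0, np.float64(-0.17), np.float64(0.11), np.float64(-0.18)]
[0, 0, np.float64(-0.21), np.float64(0.13), np.float64(-0.22)]
[0, 0, np.float64(-0.25), np.float64(0.14), np.float64(-0.27)]
[0, 0, np.float64(-0.29), np.float64(0.16), np.float64(-0.32)]
[0, 0, np.float64(-0.33), np.float64(0.17), np.float64(-0.37)]
call 1
[0, 0, np.float64(-0.04), np.float64(0.02), np.float64(-0.05)]
[0, 0, np.float64(-0.08), np.float64(0.04), np.float64(-0.1)]
[0, 0, np.float64(-0.12), np.float64(0.05), np.float64(-0.14)]
[0, 0, np.float64(-0.17), np.float64(0.06), np.float64(-0.19)]
[0, 0, np.float64(-0.21), np.float64(0.07), np.float64(-0.25)]
[0, 0, np.float64(-0.25), np.float64(0.08), np.float64(-0.3)]
[0, 0, np.float64(-0.29), np.float64(0.08), np.float64(-0.35)]
[0, 0, np.float64(-0.33), np.float64(0.08), np.float64(-0.4)]
call 2
[0, 0, np.float64(-0.04), np.float64(0.01), np.float64(-0.05)]
[0, 0, np.float64(-0.08), np.float64(0.02), np.float64(-0.1)]
[0, 0, np.float64(-0.12), np.float64(0.02), np.float64(-0.15)]
[0, 0, np.float64(-0.17), np.float64(0.02), np.float64(-0.2)]
[0, 0, np.float64(-0.21), np.float64(0.02), np.float64(-0.26)]
[0, 0, np.float64(-0.25), np.float64(0.01), np.float64(-0.31)]
[0, 0, np.float64(-0.29), np.float64(0.0), np.float64(-0.36)]
[0, 0, np.float64(-0.33), np.float64(-0.01), np.float64(-0.41)]
```

>>> {"method": "move_arm", "body": {
  "plan": [
    [[0, 0, -0.04, 0.03, -0.04, -0.02, 1], [0, 0, -0.08, 0.06, -0.08, -0.02, 1], [0, 0, -0.12, 0.08, -0.13, -0.02, 1], [0, 0, -0.17, 0.11, -0.18, -0.02, 1], [0, 0, -0.21, 0.13, -0.22, -0.02, 1], [0, 0, -0.25, 0.14, -0.27, -0.02, 1], [0, 0, -0.29, 0.16, -0.32, -0.02, 1], [0, 0, -0.33, 0.17, -0.37, -0.02, 1]]
  ]
}}

```text
t: 35.6
tcp_pos: [0.6803, 0.1731, 0.1421]
tool_rot: [0.881, 0.472, 0.002, 0.002]
force: [7.9, -5.6, -6.9]
finger_gap: 0.198
```

>>> {"method": "move_arm", "body": {
  "plan": [
    [[0, 0, -0.04, 0.02, -0.05, 0, 1], [0, 0, -0.08, 0.04, -0.1, 0, 1], [0, 0, -0.12, 0.05, -0.14, 0, 1], [0, 0, -0.17, 0.06, -0.19, 0, 1], [0, 0, -0.21, 0.07, -0.25, 0, 1], [0, 0, -0.25, 0.08, -0.3, 0, 1], [0, 0, -0.29, 0.08, -0.35, 0, 1], [0, 0, -0.33, 0.08, -0.4, 0, 1]]
  ]
}}

```text
t: 36.6
tcp_pos: [0.6537, 0.2052, 0.1422]
tool_rot: [0.813, 0.582, 0.006, 0.002]
force: [12.4, 3.8, -11.5]
finger_gap: 0.199
```

>>> {"method": "move_arm", "body": {
  "plan": [
    [[0, 0, -0.04, 0.01, -0.05, 0, 1], [0, 0, -0.08, 0.02, -0.1, 0, 1], [0, 0, -0.12, 0.02, -0.15, 0, 1], [0, 0, -0.17, 0.02, -0.2, 0, 1], [0, 0, -0.21, 0.02, -0.26, 0, 1], [0, 0, -0.25, 0.01, -0.31, 0, 1], [0, 0, -0.29, 0, -0.36, 0, 1], [0, 0, -0.33, 0, -0.41, 0, 1]]
  ]
}}

```text
t: 37.6
tcp_pos: [0.6137, 0.2207, 0.1424]
tool_rot: [0.731, 0.683, 0.006, 0.001]
force: [9.7, 8.2, -8.5]
finger_gap: 0.2
```

>>> {"method": "move_arm", "body": {
  "plan": [
    [[0, 0, 0, 0, -0.02, 0, 1], [0, 0, 0, -0.02, -0.03, 0, 1], [0, 0, 0, -0.03, -0.05, 0, 1], [0, 0, 0, -0.03, -0.06, 0, 1], [0, 0, 0, -0.03, -0.06, 0, 1], [0, 0, 0, -0.03, -0.06, 0, 1], [0, 0, 0, -0.03, -0.06, 0, 1], [0, 0, 0, -0.03, -0.06, 0, 1]]
  ]
}}

```text
t: 38.6
tcp_pos: [0.611, 0.2204, 0.1426]
tool_rot: [0.732, 0.682, 0.01, 0.002]
force: [16.9, 16.8, -14.2]
finger_gap: 0.196
```

```bash
python3 - <<'E'
from station import status,snapshot
from h import *
t=status.sense();print(t["tcp_pos"],t["force"])
s=snapshot("scene");P=cloud(s);x,y,z=np.moveaxis(P,-1,0)
comps(P,(abs(z-.09)<.004)&(abs(y)<.3)&(abs(x-.58)<.15),30)
E
```

```text
[0.6109976  0.22044802 0.14257638] [ 16.91267288  16.80954725 -14.16090813]
   2683 (307, 234) [ 0.5968 -0.0518  0.0902] (array([593. , -47.4]), array([284.2,  99.5]), 85.4)
   50 (225, 309) [ 0.7092 -0.2901  0.0896] (array([ 706. , -289.7]), array([10.8, 40. ]), 63.2)
```

>>> {"method": "move_arm", "body": {
  "plan": [
    [[0, 0, 0, 0, 0.03, 0, 0.8], [0, 0, 0, 0, 0.03, 0, 0.5], [0, 0, 0, 0, 0.03, 0, 0.2], [0, 0, 0, 0, 0.03, 0, 0], [0, 0, 0, 0, 0.03, -0.05, 0], [0, 0, 0, 0, 0.03, -0.25, 0], [0, 0, 0, 0, 0.03, -0.6, 0], [0, 0, 0, 0, 0.03, -1, 0]]
  ]
}}

```text
t: 39.65
tcp_pos: [0.6064, 0.2136, 0.2442]
tool_rot: [0.732, 0.681, -0.001, -0.0]
force: [0.8, -0.6, 0.2]
finger_gap: 1.001
```

>>> {"method": "move_arm", "body": {
  "plan": [
    [[0, 0, 0, -0.25, 0, -0.1, 0], [0, 0, 0, -0.5, 0, -0.2, 0], [0, 0, 0, -0.75, 0, -0.2, 0], [0, 0, 0, -1, 0, -0.2, 0], [0, 0, 0, -1, 0, -0.2, 0], [0, 0, 0, -1, 0, -0.2, 0], [0, 0, 0, -1, 0, -0.2, 0], [0, 0, 0, -1, 0, -0.2, 0]]
  ]
}}

```text
t: 40.65
tcp_pos: [0.5997, 0.115, 0.2633]
tool_rot: [0.731, 0.682, 0.0, -0.0]
force: [0.1, -0.6, -0.1]
finger_gap: 1.004
```

```bash
python3 - <<'E'
from station import status,snapshot
from h import *
t=status.sense();print(t["tcp_pos"],t["tool_rot"],t["force"])
s=snapshot("wrist");P=cloud(s);x,y,z=np.moveaxis(P,-1,0);cv2.imwrite("pics/w4.png",s["img"][:,:,::-1])
for zz in(.155,.146,.09,.07,.015): print(zz);comps(P,(abs(z-zz)<.004)&(x>.2),150)
s=snapshot("side");P=cloud(s);x,y,z=np.moveaxis(P,-1,0)
print("cores");comps(P,(abs(z-.146)<.007)&(y>.2)&(y<.5)&(x<.65),30);comps(P,(abs(z-.07)<.004)&(y>.2)&(y<.45)&(x<.65),100)
E
```

```text
[0.59965662 0.11504802 0.26326477] [ 7.31440789e-01  6.81904953e-01  5.24759397e-05 -7.44440942e-05] [ 0.12162502 -0.60372181 -0.11787499]
0.155
   576 (324, 65) [0.6108 0.2156 0.155 ] (array([610.8, 215.6]), array([17.1, 17.1]), 10.4)
0.146
   328 (229, 4) [0.5507 0.2577 0.1457] (array([550.1, 257.5]), array([ 6.7, 23.3]), 88.1)
0.09
   9440 (327, 277) [0.6023 0.012  0.0898] (array([598.1,  -1.3]), array([194.2,  96.2]), 85.3)
0.07
   2042 (222, 23) [0.5243 0.2643 0.0701] (array([511.2, 261.4]), array([ 46.8, 142.7]), 85.9)
   175 (331, 198) [0.6117 0.0957 0.0702] (array([611.3,  95. ]), array([20.1, 80.8]), 70.3)
   160 (321, 293) [ 0.5933 -0.0177  0.0701] (array([593.8, -17.8]), array([44.1, 13.7]), 13.5)
   156 (319, 328) [ 0.5878 -0.066   0.07  ] (array([587.5, -65.8]), array([ 2.7, 41.2]), 85.6)
   171 (318, 359) [ 0.5832 -0.1138  0.0698] (array([ 583.6, -113.7]), array([ 3.2, 41.6]), 85.8)
0.015
   4775 (274, 219) [0.5393 0.0483 0.015 ] (array([550.5,   2.3]), array([330.1,  65.4]), 85.3)
   1755 (355, 154) [0.644  0.1309 0.0152] (array([639.1, 120.6]), array([80.1, 47.9]), 85.3)
   239 (319, 233) [0.5955 0.0331 0.0153] (array([595.7,  33.8]), array([ 9.5, 40.9]), 85.1)
   201 (239, 288) [ 0.4822 -0.0387  0.0164] (array([481.3, -41.5]), array([26.3, 19.6]), 7.3)
cores
   40 (269, 241) [0.6093 0.2218 0.146 ] (array([610.2, 221.2]), array([15.9,  8.9]), 10.7)
   141 (292, 260) [0.5505 0.2719 0.1459] (array([550.4, 269.6]), array([26.6, 27.7]), 9.6)
   150 (313, 269) [0.5045 0.291  0.146 ] (array([505.1, 289.1]), array([27.4, 27.9]), 62.3)
   153 (332, 277) [0.4636 0.3088 0.1463] (array([463.9, 305.8]), array([26. , 27.3]), 0.8)
   168 (354, 289) [0.4201 0.3309 0.1459] (array([420.6, 328.6]), array([26.5, 27.5]), 6.1)
   178 (377, 298) [0.3755 0.3486 0.1461] (array([375.8, 346.4]), array([26.8, 27.8]), 17.3)
   1246 (334, 308) [0.4574 0.3194 0.0707] (array([463.8, 307.8]), array([ 52.9, 244.7]), 65.5)
```

View pics/w4.png

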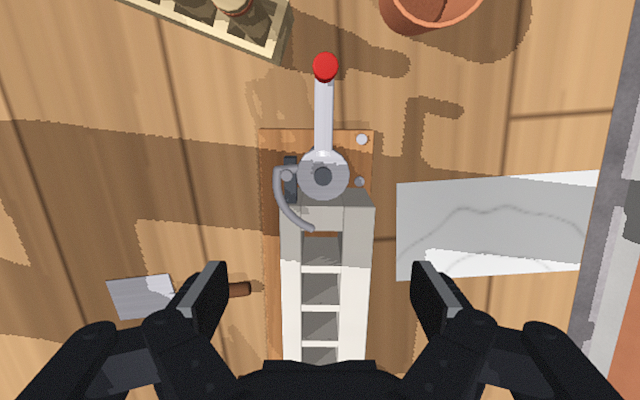

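The wrist view shows the lever along +y with the knob at (325,66), which is 85.3° in world and therefore at its stop. The wall and plaster together measure 96.2 mm against 96.2 expected, so the wall is tight. The cam's link arm ends at (312,228) near cell 4, so I'll check its height. Cores are next.

>>> {"method": "move_arm", "body": {
  "plan": [
    [[0, 0, -0.13, 0.12, -0.05, -0.1, 0], [0, 0, -0.26, 0.25, -0.1, -0.2, 0], [0, 0, -0.39, 0.37, -0.15, -0.3, 0], [0, 0, -0.52, 0.5, -0.2, -0.37, 0], [0, 0, -0.65, 0.62, -0.25, -0.37, 0], [0, 0, -0.78, 0.75, -0.3, -0.37, 0], [0, 0, -0.78, 0.75, -0.3, -0.37, 0], [0, 0, -0.78, 0.75, -0.3, -0.37, 0]]
  ]
}}

```text
t: 41.75
tcp_pos: [0.5752, 0.191, 0.3003]
tool_rot: [0.493, 0.87, -0.0, 0.0]
force: [-0.7, -0.4, 1.0]
finger_gap: 1.006
```

>>> {"method": "move_arm", "body": {
  "plan": [
    [[0, 0, -0.13, 0.08, -0.1, 0, 0], [0, 0, -0.26, 0.16, -0.2, 0, 0], [0, 0, -0.39, 0.25, -0.3, 0, 0], [0, 0, -0.52, 0.33, -0.4, 0, 0], [0, 0, -0.65, 0.42, -0.5, 0, 0], [0, 0, -0.78, 0.51, -0.6, 0, 0], [0, 0, -0.78, 0.51, -0.6, 0, 0], [0, 0, -0.78, 0.51, -0.6, 0, 0]]
  ]
}}

```text
t: 42.75
tcp_pos: [0.4982, 0.2036, 0.3005]
tool_rot: [0.208, 0.978, 0.0, 0.001]
force: [0.5, -0.8, -0.3]
finger_gap: 1.0
```

```bash
cat >> h.py <<'E'
from station import status,snapshot
def state():
    t=status.sense();r=R.from_quat(t["tool_rot"]).as_matrix()[:,0]
    return t["tcp_pos"],np.degrees(np.arctan2(r[1],r[0]))
def go(start,goal,n):   # (x,y,z,theta): final row of each of n calls
    a=np.array(start,float);g=np.array(goal,float)
    for k in range(n):
        s=(g-a)/(n-k); h=np.radians(a[3]); c=[-s[3]/45,(s[0]*np.cos(h)+s[1]*np.sin(h))*10,(s[0]*np.sin(h)-s[1]*np.cos(h))*10,-s[2]*10]
        print("   ",np.round(c,3)); a=a+s
def wcores():
    s=snapshot("wrist");P=cloud(s);x,y,z=np.moveaxis(P,-1,0)
    print("tops");comps(P,(abs(z-.146)<.007)&(x>.2),150);print("crate");comps(P,(abs(z-.07)<.004)&(x>.2),300)
    return s,P
E
python3 - <<'E'
from h import *
print(state());s,P=wcores();cv2.imwrite("pics/w5.png",s["img"][:,:,::-1])
s=snapshot("scene");P=cloud(s).reshape(-1,3)
q=P[(abs(P[:,0]-.59)<.07)&(abs(P[:,1]-.085)<.035)&(P[:,2]>.096)];print("arm pts",len(q),q.min(0),q.max(0),q[np.argsort(q[:,1])[:12]].round(3))
E
```

```text
(array([0.49822624, 0.20359496, 0.30046869]), np.float64(155.9874610254389))
tops
   1131 (420, 43) [0.4194 0.3264 0.1458] (array([419.2, 327. ]), array([27.8, 27.5]), 30.7)
   929 (411, 106) [0.4622 0.3042 0.1458] (array([462.4, 304.9]), array([27.1, 27.1]), 68.3)
   819 (407, 159) [0.5031 0.2867 0.1456] (array([504.1, 287.4]), array([27.7, 27. ]), 65.1)
   716 (404, 212) [0.5485 0.2674 0.1455] (array([550. , 267.6]), array([27.3, 27.6]), 85.1)
crate
   3494 (388, 100) [0.4585 0.3021 0.07  ] (array([473.5, 301.9]), array([ 50.4, 219.8]), 65.4)
   320 (128, 293) [ 0.5427 -0.0878  0.0699] (array([542.6, -87.8]), array([190.7,   1.7]), 85.2)
arm pts 151 [0.55849677 0.05430614 0.09601383] [0.64877137 0.11980103 0.12128625] [[0.645 0.054 0.097]
 [0.563 0.062 0.097]
 [0.587 0.076 0.106]
 [0.584 0.077 0.112]
 [0.59  0.077 0.112]
 [0.591 0.077 0.107]
 [0.584 0.077 0.107]
 [0.589 0.077 0.114]
 [0.58  0.079 0.109]
 [0.584 0.08  0.109]
 [0.583 0.08  0.113]
 [0.589 0.08  0.108]]
```

View pics/w5.png

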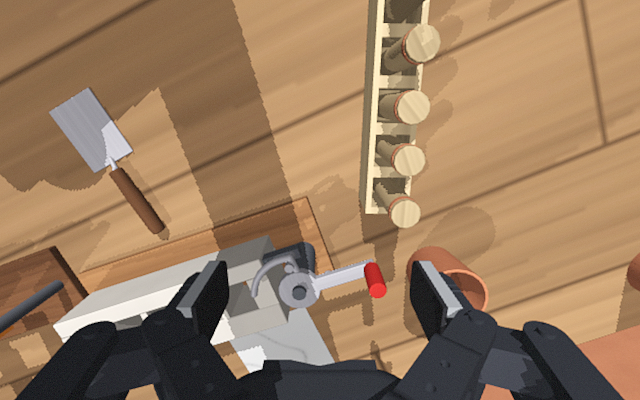

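The wrist view shows the five-core crate on the right of the frame, with tops at (404,212), (407,159), (411,106), (420,43) and the fifth off the top edge. The link arm stops at y 0.076, clear of a core in cell 4. Picking the nearest core.

>>> {"method": "move_arm", "body": {
  "plan": [
    [[0, 0, 0, -0.07, 0.26, 0, 0], [0, 0, 0, -0.14, 0.52, 0, 0], [0, 0, 0, -0.21, 0.79, 0, 0], [0, 0, 0, -0.21, 0.79, 0.2, 0], [0, 0, 0, -0.21, 0.79, 0.4, 0], [0, 0, 0, -0.21, 0.79, 0.6, 0], [0, 0, 0, -0.21, 0.79, 0.7, 0], [0, 0, 0, -0.21, 0.79, 0.7, 0]]
  ]
}}

```text
t: 43.85
tcp_pos: [0.5486, 0.2675, 0.2296]
tool_rot: [0.207, 0.978, -0.0, -0.001]
force: [-0.2, -0.2, 0.7]
finger_gap: 1.005
```

```bash
python3 - <<'E'
from h import *
print(state());s,P=wcores()
E
```

```text
(array([0.54856993, 0.26745921, 0.22958653]), np.float64(156.0881809872593))
tops
   380 (324, 4) [0.43   0.3227 0.1445] (array([429.7, 323.1]), array([23.4,  6.5]), 65.4)
   1745 (319, 74) [0.4631 0.3052 0.146 ] (array([463.4, 305.1]), array([27.4, 27.5]), 22.9)
   1439 (320, 148) [0.5039 0.2876 0.1459] (array([504.4, 287.4]), array([27.3, 27.6]), 66.7)
   1234 (321, 219) [0.5491 0.2683 0.1456] (array([549.7, 267.8]), array([27.4, 27.4]), 17.4)
   265 (291, 307) [0.605  0.219  0.1464] (array([606.7, 218.3]), array([17.8,  9.3]), 54.6)
crate
   4687 (321, 102) [0.4808 0.2988 0.0701] (array([491. , 294.1]), array([ 50.2, 182. ]), 65.4)
   595 (111, 284) [0.5539 0.0314 0.0701] (array([552.7,  20.1]), array([249.7,   9. ]), 82.9)
   363 (397, 342) [0.741 0.276 0.07 ] (array([733.8, 272.4]), array([69.4, 22. ]), 52.7)
```

>>> {"method": "move_arm", "body": {
  "plan": [
    [[0, 0, 0, -0.01, 0, 0.15, 0], [0, 0, 0, -0.01, 0, 0.3, 0], [0, 0, 0, -0.01, 0, 0.45, 0], [0, 0, 0, -0.01, 0, 0.6, 0], [0, 0, 0, -0.01, 0, 0.75, 0], [0, 0, 0, -0.01, 0, 0.9, 0], [0, 0, 0, -0.01, 0, 1, 0], [0, 0, 0, -0.01, 0, 1, 0.3]]
  ],
  "force": 40
}}

```text
t: 44.9
tcp_pos: [0.549, 0.2671, 0.1293]
tool_rot: [0.207, 0.978, -0.0, -0.001]
force: [0.3, -0.5, 0.1]
finger_gap: 0.819
```

>>> {"method": "move_arm", "body": {
  "plan": [
    [[0, 0, 0, 0, 0, 0, 0.6], [0, 0, 0, 0, 0, 0, 1], [0, 0, 0, 0, 0, 0, 1], [0, 0, 0, 0, 0, 0, 1], [0, 0, 0, 0, 0, 0, 1], [0, 0, 0, 0, 0, -0.15, 1], [0, 0, 0, 0, 0, -0.35, 1], [0, 0, 0, 0, 0, -0.6, 1]]
  ]
}}

```text
t: 45.9
tcp_pos: [0.5487, 0.2669, 0.1907]
tool_rot: [0.207, 0.978, -0.001, -0.001]
force: [0.6, -0.3, -0.8]
finger_gap: 0.314
```

```bash
python3 - <<'E'
from h import *
p,h=state();print(p,h,status.sense()["finger_gap"],status.sense()["force"])
go([.5497,.2675,.1896,156],[.5971,.0495,.300,85.3],3)
E
```

```text
[0.54870844 0.26689307 0.19070289] 156.12517364032982 0.3137177345022617 [ 0.60111825 -0.32217453 -0.77947505]
    [ 0.524 -0.44  -0.6   -0.368]
    [ 0.524 -0.643 -0.374 -0.368]
    [ 0.524 -0.739 -0.085 -0.368]
```

>>> {"method": "move_arm", "body": {
  "plan": [
    [[0, 0, 0, 0, 0, -0.2, 1], [0, 0, 0, 0, 0, -0.4, 1], [0, 0, 0, 0, 0, -0.6, 1], [0, 0, 0, 0, 0, -0.8, 1], [0, 0, 0, 0, 0, -1, 1], [0, 0, 0.1, 0, 0, -1, 1], [0, 0, 0.2, 0, 0, -1, 1], [0, 0, 0.2, 0, 0, -1, 1]]
  ]
}}

```text
t: 46.9
tcp_pos: [0.549, 0.267, 0.2906]
tool_rot: [0.283, 0.959, -0.0, -0.0]
force: [0.3, 0.1, -0.7]
finger_gap: 0.315
```

```bash
python3 - <<'E'
from h import *
p,h=state();print(p,h)
go([*p,h],[.5971,.0495,.300,85.3],3)
E
```

```text
[0.54901634 0.26703501 0.29059489] 147.17464004462403
    [ 0.458 -0.528 -0.522 -0.031]
    [ 0.458 -0.678 -0.303 -0.031]
    [ 0.458 -0.741 -0.045 -0.031]
```

>>> {"method": "move_arm", "body": {
  "plan": [
    [[0, 0, 0.08, -0.09, -0.09, -0.03, 1], [0, 0, 0.15, -0.18, -0.17, -0.03, 1], [0, 0, 0.23, -0.26, -0.26, -0.03, 1], [0, 0, 0.31, -0.35, -0.35, -0.03, 1], [0, 0, 0.38, -0.44, -0.44, -0.03, 1], [0, 0, 0.46, -0.53, -0.52, -0.03, 1], [0, 0, 0.46, -0.53, -0.52, -0.03, 1], [0, 0, 0.46, -0.53, -0.52, -0.03, 1]]
  ]
}}

```text
t: 47.9
tcp_pos: [0.5657, 0.1949, 0.2933]
tool_rot: [0.45, 0.893, 0.0, -0.0]
force: [-0.1, 0.3, 1.7]
finger_gap: 0.316
```

>>> {"method": "move_arm", "body": {
  "plan": [
    [[0, 0, 0.08, -0.11, -0.05, -0.03, 1], [0, 0, 0.15, -0.23, -0.1, -0.03, 1], [0, 0, 0.23, -0.34, -0.15, -0.03, 1], [0, 0, 0.31, -0.45, -0.2, -0.03, 1], [0, 0, 0.38, -0.57, -0.25, -0.03, 1], [0, 0, 0.46, -0.68, -0.3, -0.03, 1], [0, 0, 0.46, -0.68, -0.3, -0.03, 1], [0, 0, 0.46, -0.68, -0.3, -0.03, 1]]
  ]
}}

```text
t: 48.9
tcp_pos: [0.582, 0.1224, 0.2963]
tool_rot: [0.604, 0.797, 0.0, -0.0]
force: [-0.7, -0.6, -0.9]
finger_gap: 0.315
```

>>> {"method": "move_arm", "body": {
  "plan": [
    [[0, 0, 0.08, -0.12, -0.01, -0.03, 1], [0, 0, 0.15, -0.25, -0.02, -0.03, 1], [0, 0, 0.23, -0.37, -0.02, -0.03, 1], [0, 0, 0.31, -0.49, -0.03, -0.03, 1], [0, 0, 0.38, -0.62, -0.04, -0.03, 1], [0, 0, 0.46, -0.74, -0.05, -0.03, 1], [0, 0, 0.46, -0.74, -0.05, -0.03, 1], [0, 0, 0.46, -0.74, -0.05, -0.03, 1]]
  ]
}}

```text
t: 49.9
tcp_pos: [0.5971, 0.0499, 0.2992]
tool_rot: [0.737, 0.676, 0.0, -0.0]
force: [0.6, -0.4, -0.5]
finger_gap: 0.318
```

```bash
python3 - <<'E'
from h import *
p,h=state();print(p,h,status.sense()["finger_gap"])
go([*p,h],[.5971,.0495,.139,85.3],2)
o=[snapshot(n)["img"] for n in("wrist","side")]
cv2.imwrite("pics/c1.png",np.vstack([cv2.resize(o[0],(480,300)),cv2.resize(o[1][120:280,220:476],(480,300))])[:,:,::-1])
E
```

```text
[0.59714097 0.04985644 0.29923349] 85.04632586475128 0.3184699099007767
    [-0.003 -0.002 -0.     0.801]
    [-0.003 -0.002 -0.     0.801]
```

View pics/c1.png

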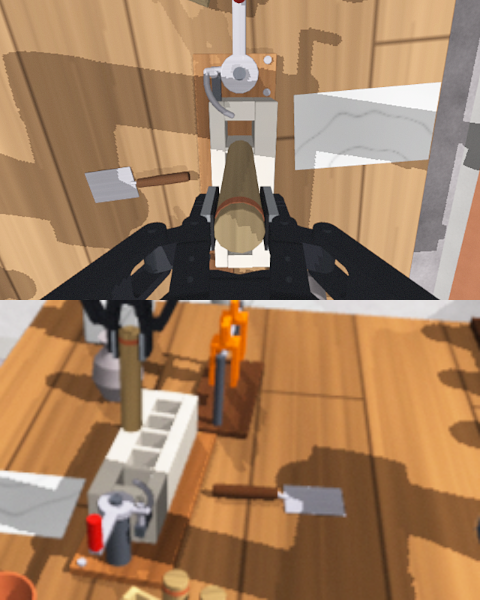

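The wrist part shows the core held above cell 4, foot at about (238,150) just below the cell's opening, with a possible lean. Measuring it before lowering.

```bash
cat >> h.py <<'E'
def lean(p,zlo=None,zhi=None):   # held core: per-height-slice centre (surface centroid) from the two fixed cameras
    for n in("side","scene","wrist"):
        s=snapshot(n);P=cloud(s);H=cv2.cvtColor(s["img"],cv2.COLOR_RGB2HSV).astype(int)
        q=P[(np.hypot(P[...,0]-p[0],P[...,1]-p[1])<.035)&(P[...,2]>p[2]-.118)&(P[...,2]<p[2]-.03)]
        if len(q)<30: print(n,len(q));continue
        fx=np.polyfit(q[:,2],q[:,0],1);fy=np.polyfit(q[:,2],q[:,1],1);zf=p[2]-.123
        print(n,len(q),"slope deg",np.degrees([fx[0],fy[0]]).round(1),"surface at foot",np.polyval(fx,zf).round(4),np.polyval(fy,zf).round(4))
E
python3 - <<'E'
from h import *
p,h=state();lean(p)
E
```

```text
side 360 slope deg [-0.3  0.8] surface at foot 0.5962 0.0589
scene 249 slope deg [-0.  -1.1] surface at foot 0.6051 0.0446
wrist 1746 slope deg [-0.3 -0.1] surface at foot 0.5989 0.0608
```

Upright, with the foot centred. Lowering into cell 4.

>>> {"method": "move_arm", "body": {
  "plan": [
    [[0, 0, 0, 0, 0, 0.13, 1], [0, 0, 0, 0, 0, 0.27, 1], [0, 0, 0, 0, 0, 0.4, 1], [0, 0, 0, 0, 0, 0.53, 1], [0, 0, 0, 0, 0, 0.67, 1], [0, 0, 0, 0, 0, 0.8, 1], [0, 0, 0, 0, 0, 0.8, 1], [0, 0, 0, 0, 0, 0.8, 1]]
  ]
}}

```text
t: 51.15
tcp_pos: [0.5976, 0.0497, 0.2196]
tool_rot: [0.737, 0.676, 0.0, 0.0]
force: [0.5, -0.1, -0.1]
finger_gap: 0.316
```

>>> {"method": "move_arm", "body": {
  "plan": [
    [[0, 0, 0, 0, 0, 0.13, 1], [0, 0, 0, 0, 0, 0.27, 1], [0, 0, 0, 0, 0, 0.4, 1], [0, 0, 0, 0, 0, 0.53, 1], [0, 0, 0, 0, 0, 0.67, 1], [0, 0, 0, 0, 0, 0.77, 1], [0, 0, 0, 0, 0, 0.8, 1], [0, 0, 0, 0, 0, 0.8, 1]]
  ]
}}

```text
t: 52.15
tcp_pos: [0.5971, 0.0498, 0.14]
tool_rot: [0.737, 0.676, -0.0, -0.0]
force: [-0.7, -0.3, 4.6]
finger_gap: 0.317
```

>>> {"method": "move_arm", "body": {
  "plan": [
    [[0, 0, 0, 0, 0, 0, 0.8], [0, 0, 0, 0, 0, 0, 0.5], [0, 0, 0, 0, 0, 0, 0.2], [0, 0, 0, 0, 0, 0, 0], [0, 0, 0, 0, 0, -0.1, 0], [0, 0, 0, 0, 0, -0.3, 0], [0, 0, 0, 0, 0, -0.6, 0], [0, 0, 0, 0, 0, -0.9, 0]]
  ]
}}

```text
t: 53.15
tcp_pos: [0.5973, 0.0497, 0.2307]
tool_rot: [0.737, 0.676, 0.0, 0.0]
force: [-0.4, 0.3, 0.3]
finger_gap: 0.997
```

```bash
python3 - <<'E'
from h import *
p,h=state();print(p,h)
s=snapshot("side");P=cloud(s);x,y,z=np.moveaxis(P,-1,0)
print("cores");comps(P,(abs(z-.15)<.009)&(y>-.25)&(y<.5)&(x<.65)&(x>.3),30)
go([*p,h],[.5042,.2874,.230,156],3)
E
```

```text
[0.59729521 0.04971166 0.23069485] 85.02167570049873
cores
   110 (289, 196) [0.5968 0.0549 0.1523] (array([598. ,  51.6]), array([26.2, 27.6]), 38.7)
   70 (269, 238) [0.6102 0.2193 0.1525] (array([611., 217.]), array([16.7, 16. ]), 79.1)
   130 (313, 268) [0.5048 0.29   0.1467] (array([504.5, 288.6]), array([27.3, 27. ]), 50.0)
   140 (332, 277) [0.4636 0.3079 0.1466] (array([463.6, 307.1]), array([26.4, 26. ]), 22.7)
   152 (354, 288) [0.42   0.3305 0.1466] (array([419.6, 328.5]), array([27.7, 27.2]), 43.1)
   169 (378, 298) [0.3754 0.3482 0.1466] (array([375.5, 346.3]), array([25.8, 27.7]), 4.7)
    [-0.526  0.762 -0.378  0.002]
    [-0.526  0.85  -0.04   0.002]
    [-0.526  0.795  0.304  0.002]
```

>>> {"method": "move_arm", "body": {
  "plan": [
    [[0, 0, -0.09, 0.13, -0.06, 0, 0], [0, 0, -0.18, 0.25, -0.13, 0, 0], [0, 0, -0.26, 0.38, -0.19, 0, 0], [0, 0, -0.35, 0.51, -0.25, 0, 0], [0, 0, -0.44, 0.63, -0.31, 0, 0], [0, 0, -0.53, 0.76, -0.38, 0, 0], [0, 0, -0.53, 0.76, -0.38, 0, 0], [0, 0, -0.53, 0.76, -0.38, 0, 0]]
  ]
}}

```text
t: 54.2
tcp_pos: [0.5663, 0.1284, 0.2295]
tool_rot: [0.582, 0.813, 0.0, 0.0]
force: [0.6, -0.7, 0.5]
finger_gap: 1.001
```

>>> {"method": "move_arm", "body": {
  "plan": [
    [[0, 0, -0.09, 0.14, 0, 0, 0], [0, 0, -0.18, 0.28, -0.01, 0, 0], [0, 0, -0.26, 0.42, -0.02, 0, 0], [0, 0, -0.35, 0.57, -0.03, 0, 0], [0, 0, -0.44, 0.71, -0.03, 0, 0], [0, 0, -0.53, 0.85, -0.04, 0, 0], [0, 0, -0.53, 0.85, -0.04, 0, 0], [0, 0, -0.53, 0.85, -0.04, 0, 0]]
  ]
}}

```text
t: 55.2
tcp_pos: [0.5352, 0.2072, 0.2293]
tool_rot: [0.402, 0.916, -0.0, 0.0]
force: [-0.7, -0.1, 0.8]
finger_gap: 1.001
```

>>> {"method": "move_arm", "body": {
  "plan": [
    [[0, 0, -0.09, 0.13, 0.05, 0, 0], [0, 0, -0.18, 0.26, 0.1, 0, 0], [0, 0, -0.26, 0.4, 0.15, 0, 0], [0, 0, -0.35, 0.53, 0.2, 0, 0], [0, 0, -0.44, 0.66, 0.25, 0, 0], [0, 0, -0.52, 0.79, 0.3, 0, 0], [0, 0, -0.52, 0.79, 0.3, 0, 0], [0, 0, -0.52, 0.79, 0.3, 0, 0]]
  ]
}}

```text
t: 56.2
tcp_pos: [0.5034, 0.2859, 0.2293]
tool_rot: [0.207, 0.978, -0.0, 0.0]
force: [-0.1, 0.1, 0.3]
finger_gap: 0.999
```

```bash
python3 - <<'E'
from h import *
print(state());s,P=wcores()
E
```

```text
(array([0.50336795, 0.28592073, 0.22930561]), np.float64(156.07613965666343))
tops
   412 (324, 5) [0.3851 0.3407 0.1445] (array([384.7, 340.9]), array([24.5,  7.2]), 66.0)
   1754 (326, 74) [0.4197 0.3275 0.146 ] (array([419.9, 327.2]), array([27.4, 27.8]), 81.1)
   1432 (321, 153) [0.4623 0.3054 0.1459] (array([462.8, 305.3]), array([27.8, 27.3]), 50.1)
   1241 (322, 217) [0.5032 0.2879 0.1457] (array([503.9, 287.7]), array([27.4, 27.2]), 23.9)
   177 (295, 355) [0.6048 0.2194 0.1438] (array([606.3, 217.9]), array([17.7,  9.9]), 61.3)
crate
   5399 (323, 126) [0.4564 0.3099 0.07  ] (array([469.4, 304. ]), array([ 50.1, 230.8]), 65.4)
```

```bash
python3 - <<'E'
from h import *
go([.504,.2877,.290,147],[.5931,.0017,.300,85.3],3)
E
```

```text
[ 0.457 -0.768 -0.638 -0.033]
    [ 0.457 -0.943 -0.327 -0.033]
    [ 0.457 -0.998  0.025 -0.033]
```

>>> {"method": "move_arm", "body": {
  "plan": [
    [[0, 0, 0, 0, 0.02, 0.15, 0], [0, 0, 0, 0, 0.02, 0.3, 0], [0, 0, 0, 0, 0.02, 0.45, 0], [0, 0, 0, 0, 0.02, 0.6, 0], [0, 0, 0, 0, 0.02, 0.75, 0], [0, 0, 0, 0, 0.02, 0.9, 0], [0, 0, 0, 0, 0.02, 1, 0], [0, 0, 0, 0, 0.02, 1, 0.3]]
  ],
  "force": 40
}}

```text
t: 57.25
tcp_pos: [0.5035, 0.2879, 0.1284]
tool_rot: [0.207, 0.978, -0.0, -0.001]
force: [1.1, -0.1, -0.2]
finger_gap: 0.813
```

>>> {"method": "move_arm", "body": {
  "plan": [
    [[0, 0, 0, 0, 0, 0, 0.6], [0, 0, 0, 0, 0, 0, 1], [0, 0, 0, 0, 0, 0, 1], [0, 0, 0, 0, 0, 0, 1], [0, 0, 0, 0, 0, 0, 1], [0, 0, 0, 0, 0, -0.15, 1], [0, 0, 0, 0, 0, -0.35, 1], [0, 0, 0, 0, 0, -0.6, 1]]
  ]
}}

```text
t: 58.25
tcp_pos: [0.5032, 0.2878, 0.1897]
tool_rot: [0.207, 0.978, -0.001, -0.001]
force: [1.1, 0.5, -1.5]
finger_gap: 0.313
```

>>> {"method": "move_arm", "body": {
  "plan": [
    [[0, 0, 0, 0, 0, -0.2, 1], [0, 0, 0, 0, 0, -0.4, 1], [0, 0, 0, 0, 0, -0.6, 1], [0, 0, 0, 0, 0, -0.8, 1], [0, 0, 0, 0, 0, -1, 1], [0, 0, 0.1, 0, 0, -1, 1], [0, 0, 0.2, 0, 0, -1, 1], [0, 0, 0.2, 0, 0, -1, 1]]
  ]
}}

```text
t: 59.25
tcp_pos: [0.5035, 0.2879, 0.2895]
tool_rot: [0.283, 0.959, -0.0, -0.0]
force: [0.3, 0.3, -0.6]
finger_gap: 0.316
```

>>> {"method": "move_arm", "body": {
  "plan": [
    [[0, 0, 0.08, -0.13, -0.11, -0.03, 1], [0, 0, 0.15, -0.26, -0.21, -0.03, 1], [0, 0, 0.23, -0.38, -0.32, -0.03, 1], [0, 0, 0.31, -0.51, -0.43, -0.03, 1], [0, 0, 0.38, -0.64, -0.53, -0.03, 1], [0, 0, 0.46, -0.77, -0.64, -0.03, 1], [0, 0, 0.46, -0.77, -0.64, -0.03, 1], [0, 0, 0.46, -0.77, -0.64, -0.03, 1]]
  ]
}}

```text
t: 60.25
tcp_pos: [0.5338, 0.1926, 0.2923]
tool_rot: [0.451, 0.893, 0.0, -0.0]
force: [-0.4, -0.4, -0.8]
finger_gap: 0.318
```

>>> {"method": "move_arm", "body": {
  "plan": [
    [[0, 0, 0.08, -0.16, -0.05, -0.03, 1], [0, 0, 0.15, -0.31, -0.11, -0.03, 1], [0, 0, 0.23, -0.47, -0.16, -0.03, 1], [0, 0, 0.31, -0.63, -0.22, -0.03, 1], [0, 0, 0.38, -0.78, -0.27, -0.03, 1], [0, 0, 0.46, -0.94, -0.33, -0.03, 1], [0, 0, 0.46, -0.94, -0.33, -0.03, 1], [0, 0, 0.46, -0.94, -0.33, -0.03, 1]]
  ]
}}

```text
t: 61.25
tcp_pos: [0.563, 0.0974, 0.2952]
tool_rot: [0.604, 0.797, 0.0, -0.0]
force: [0.2, 0.0, -0.9]
finger_gap: 0.317
```

>>> {"method": "move_arm", "body": {
  "plan": [
    [[0, 0, 0.08, -0.17, 0, -0.03, 1], [0, 0, 0.15, -0.33, 0.01, -0.03, 1], [0, 0, 0.23, -0.5, 0.01, -0.03, 1], [0, 0, 0.31, -0.66, 0.02, -0.03, 1], [0, 0, 0.38, -0.83, 0.02, -0.03, 1], [0, 0, 0.46, -1, 0.03, -0.03, 1], [0, 0, 0.46, -1, 0.03, -0.03, 1], [0, 0, 0.46, -1, 0.03, -0.03, 1]]
  ]
}}

```text
t: 62.25
tcp_pos: [0.5929, 0.002, 0.2981]
tool_rot: [0.737, 0.676, -0.0, -0.0]
force: [-0.5, -0.1, 0.6]
finger_gap: 0.315
```

```bash
python3 - <<'E'
from h import *
p,h=state();print(p,h,status.sense()["finger_gap"]);lean(p)
go([*p,h],[.5931,.0017,.139,85.3],2)
E
```

```text
[0.59291705 0.0020148  0.2981423 ] 85.01726455774178 0.31471838702984345
side 353 slope deg [ 0.4 -0.9] surface at foot 0.5908 0.0118
scene 239 slope deg [ 0.1 -1. ] surface at foot 0.6006 -0.0027
wrist 1729 slope deg [ 0.  -0.2] surface at foot 0.5938 0.0132
    [-0.003 -0.001  0.001  0.796]
    [-0.003 -0.001  0.001  0.796]
```

>>> {"method": "move_arm", "body": {
  "plan": [
    [[0, 0, 0, 0, 0, 0.13, 1], [0, 0, 0, 0, 0, 0.27, 1], [0, 0, 0, 0, 0, 0.4, 1], [0, 0, 0, 0, 0, 0.53, 1], [0, 0, 0, 0, 0, 0.67, 1], [0, 0, 0, 0, 0, 0.8, 1], [0, 0, 0, 0, 0, 0.8, 1], [0, 0, 0, 0, 0, 0.8, 1]]
  ]
}}

```text
t: 63.4
tcp_pos: [0.5935, 0.0018, 0.2185]
tool_rot: [0.737, 0.676, 0.0, 0.0]
force: [-0.0, 1.1, -1.3]
finger_gap: 0.316
```

>>> {"method": "move_arm", "body": {
  "plan": [
    [[0, 0, 0, 0, 0, 0.13, 1], [0, 0, 0, 0, 0, 0.27, 1], [0, 0, 0, 0, 0, 0.4, 1], [0, 0, 0, 0, 0, 0.53, 1], [0, 0, 0, 0, 0, 0.67, 1], [0, 0, 0, 0, 0, 0.77, 1], [0, 0, 0, 0, 0, 0.8, 1], [0, 0, 0, 0, 0, 0.8, 1]]
  ]
}}

```text
t: 64.4
tcp_pos: [0.5929, 0.0019, 0.1391]
tool_rot: [0.737, 0.676, -0.0, -0.0]
force: [-2.3, 0.1, 3.8]
finger_gap: 0.318
```

>>> {"method": "move_arm", "body": {
  "plan": [
    [[0, 0, 0, 0, 0, 0, 0.8], [0, 0, 0, 0, 0, 0, 0.5], [0, 0, 0, 0, 0, 0, 0.2], [0, 0, 0, 0, 0, 0, 0], [0, 0, 0, 0, 0, -0.1, 0], [0, 0, 0, 0, 0, -0.3, 0], [0, 0, 0, 0, 0, -0.6, 0], [0, 0, 0, 0, 0, -0.9, 0]]
  ]
}}

```text
t: 65.4
tcp_pos: [0.5932, 0.0018, 0.2297]
tool_rot: [0.737, 0.676, 0.0, 0.0]
force: [-0.1, 0.0, -0.5]
finger_gap: 0.999
```

```bash
cat >>h.py <<'E'
def tops():
    s=snapshot("side");P=cloud(s);x,y,z=np.moveaxis(P,-1,0)
    print("tops side");comps(P,(z>.141)&(z<.162)&(y>-.25)&(y<.5)&(x<.65)&(x>.3),30)
E
python3 - <<'E'
from h import *
p,h=state();print(p,h);tops()
go([*p,h],[.4628,.3053,.230,156],4)
E
```

```text
[0.59319822 0.00184831 0.22971053] 85.02385594775272
tops side
   206 (292, 191) [0.5949 0.0318 0.1525] (array([595.2,  27.2]), array([77.2, 27.7]), 85.7)
   75 (269, 238) [0.6101 0.2192 0.1519] (array([610.9, 216.6]), array([15.8, 18.1]), 13.0)
   144 (332, 277) [0.4634 0.3083 0.1466] (array([463.8, 306.5]), array([27.4, 26.4]), 88.1)
   151 (354, 288) [0.42   0.3304 0.1465] (array([419.7, 329.4]), array([25. , 25.3]), 4.2)
   168 (377, 298) [0.3756 0.3482 0.1466] (array([376.1, 346.3]), array([27.3, 28.2]), 47.0)
    [-0.394  0.727 -0.391 -0.001]
    [-0.394  0.812 -0.15  -0.001]
    [-0.394  0.819  0.104 -0.001]
    [-0.394  0.748  0.349 -0.001]
```

>>> {"method": "move_arm", "body": {
  "plan": [
    [[0, 0, -0.08, 0.15, -0.08, 0, 0], [0, 0, -0.16, 0.29, -0.16, 0, 0], [0, 0, -0.24, 0.44, -0.23, 0, 0], [0, 0, -0.31, 0.58, -0.31, 0, 0], [0, 0, -0.39, 0.73, -0.39, 0, 0], [0, 0, -0.39, 0.73, -0.39, 0, 0], [0, 0, -0.39, 0.73, -0.39, 0, 0], [0, 0, -0.39, 0.73, -0.39, 0, 0]]
  ]
}}

```text
t: 66.45
tcp_pos: [0.561, 0.0775, 0.2283]
tool_rot: [0.626, 0.78, 0.0, 0.0]
force: [-0.2, -0.2, -0.6]
finger_gap: 1.003
```

>>> {"method": "move_arm", "body": {
  "plan": [
    [[0, 0, -0.08, 0.16, -0.03, 0, 0], [0, 0, -0.16, 0.32, -0.06, 0, 0], [0, 0, -0.24, 0.49, -0.09, 0, 0], [0, 0, -0.31, 0.65, -0.12, 0, 0], [0, 0, -0.39, 0.81, -0.15, 0, 0], [0, 0, -0.39, 0.81, -0.15, 0, 0], [0, 0, -0.39, 0.81, -0.15, 0, 0], [0, 0, -0.39, 0.81, -0.15, 0, 0]]
  ]
}}

```text
t: 67.45
tcp_pos: [0.5287, 0.1533, 0.2283]
tool_rot: [0.499, 0.866, 0.0, 0.0]
force: [-0.1, 0.1, -0.7]
finger_gap: 1.0
```

>>> {"method": "move_arm", "body": {
  "plan": [
    [[0, 0, -0.08, 0.16, 0.02, 0, 0], [0, 0, -0.16, 0.33, 0.04, 0, 0], [0, 0, -0.24, 0.49, 0.06, 0, 0], [0, 0, -0.31, 0.66, 0.08, 0, 0], [0, 0, -0.4, 0.82, 0.1, 0, 0], [0, 0, -0.4, 0.82, 0.1, 0, 0], [0, 0, -0.4, 0.82, 0.1, 0, 0], [0, 0, -0.4, 0.82, 0.1, 0, 0]]
  ]
}}

```text
t: 68.45
tcp_pos: [0.4961, 0.2293, 0.2283]
tool_rot: [0.358, 0.934, -0.0, 0.0]
force: [-0.1, 0.3, 0.1]
finger_gap: 1.0
```

>>> {"method": "move_arm", "body": {
  "plan": [
    [[0, 0, -0.08, 0.15, 0.07, 0, 0], [0, 0, -0.16, 0.3, 0.14, 0, 0], [0, 0, -0.24, 0.45, 0.21, 0, 0], [0, 0, -0.31, 0.6, 0.28, 0, 0], [0, 0, -0.4, 0.75, 0.35, 0, 0], [0, 0, -0.4, 0.75, 0.35, 0, 0], [0, 0, -0.4, 0.75, 0.35, 0, 0], [0, 0, -0.4, 0.75, 0.35, 0, 0]]
  ]
}}

```text
t: 69.45
tcp_pos: [0.4636, 0.3055, 0.2283]
tool_rot: [0.207, 0.978, -0.0, 0.0]
force: [0.2, 0.1, -0.2]
finger_gap: 0.996
```

```bash
python3 - <<'E'
from h import *
print(state());s,P=wcores()
go([.4628,.3053,.290,147],[.5892,-.0461,.300,85.3],4)
E
```

```text
(array([0.46358123, 0.30546879, 0.22832583]), np.float64(156.08237857908838))
tops
   1807 (320, 67) [0.3749 0.3452 0.146 ] (array([375.1, 345.4]), array([27.7, 27.3]), 43.4)
   1463 (323, 147) [0.4189 0.3279 0.1459] (array([419.1, 327.7]), array([27.4, 27.7]), 4.1)
   1256 (319, 217) [0.4616 0.3058 0.1456] (array([462.3, 305.6]), array([27.6, 27.3]), 76.0)
crate
   5397 (321, 171) [0.4529 0.3118 0.07  ] (array([463., 307.]), array([ 50.2, 244.2]), 65.4)
    [ 0.343 -0.743 -0.565 -0.025]
    [ 0.343 -0.867 -0.347 -0.025]
    [ 0.343 -0.928 -0.104 -0.025]
    [ 0.343 -0.922  0.147 -0.025]
```

>>> {"method": "move_arm", "body": {
  "plan": [
    [[0, 0, 0, 0.01, 0, 0.15, 0], [0, 0, 0, 0.01, 0, 0.3, 0], [0, 0, 0, 0.01, 0, 0.45, 0], [0, 0, 0, 0.01, 0, 0.6, 0], [0, 0, 0, 0.01, 0, 0.75, 0], [0, 0, 0, 0.01, 0, 0.9, 0], [0, 0, 0, 0.01, 0, 0.99, 0], [0, 0, 0, 0.01, 0, 0.99, 0.3]]
  ],
  "force": 40
}}

```text
t: 70.5
tcp_pos: [0.4621, 0.3061, 0.1285]
tool_rot: [0.207, 0.978, -0.0, -0.001]
force: [0.2, -0.5, 1.4]
finger_gap: 0.822
```

>>> {"method": "move_arm", "body": {
  "plan": [
    [[0, 0, 0, 0, 0, 0, 0.6], [0, 0, 0, 0, 0, 0, 1], [0, 0, 0, 0, 0, 0, 1], [0, 0, 0, 0, 0, 0, 1], [0, 0, 0, 0, 0, 0, 1], [0, 0, 0, 0, 0, -0.15, 1], [0, 0, 0, 0, 0, -0.35, 1], [0, 0, 0, 0, 0, -0.6, 1]]
  ]
}}

```text
t: 71.5
tcp_pos: [0.4618, 0.306, 0.1898]
tool_rot: [0.207, 0.978, -0.0, -0.001]
force: [0.3, 0.9, -0.1]
finger_gap: 0.316
```

>>> {"method": "move_arm", "body": {
  "plan": [
    [[0, 0, 0, 0, 0, -0.2, 1], [0, 0, 0, 0, 0, -0.4, 1], [0, 0, 0, 0, 0, -0.6, 1], [0, 0, 0, 0, 0, -0.8, 1], [0, 0, 0, 0, 0, -1, 1], [0, 0, 0.1, 0, 0, -1, 1], [0, 0, 0.2, 0, 0, -1, 1], [0, 0, 0.2, 0, 0, -1, 1]]
  ]
}}

```text
t: 72.5
tcp_pos: [0.4621, 0.3061, 0.2896]
tool_rot: [0.283, 0.959, -0.0, -0.0]
force: [-0.0, -0.1, -1.7]
finger_gap: 0.317
```

>>> {"method": "move_arm", "body": {
  "plan": [
    [[0, 0, 0.06, -0.12, -0.09, -0.03, 1], [0, 0, 0.11, -0.25, -0.19, -0.03, 1], [0, 0, 0.17, -0.37, -0.28, -0.03, 1], [0, 0, 0.23, -0.49, -0.38, -0.03, 1], [0, 0, 0.28, -0.62, -0.47, -0.03, 1], [0, 0, 0.34, -0.74, -0.56, -0.03, 1], [0, 0, 0.34, -0.74, -0.56, -0.03, 1], [0, 0, 0.34, -0.74, -0.56, -0.03, 1]]
  ]
}}

```text
t: 73.5
tcp_pos: [0.4941, 0.2191, 0.2923]
tool_rot: [0.408, 0.913, 0.0, -0.0]
force: [0.8, -0.1, -0.9]
finger_gap: 0.315
```

>>> {"method": "move_arm", "body": {
  "plan": [
    [[0, 0, 0.06, -0.15, -0.06, -0.03, 1], [0, 0, 0.11, -0.29, -0.12, -0.03, 1], [0, 0, 0.17, -0.44, -0.17, -0.03, 1], [0, 0, 0.23, -0.58, -0.23, -0.03, 1], [0, 0, 0.28, -0.73, -0.29, -0.03, 1], [0, 0, 0.34, -0.87, -0.35, -0.03, 1], [0, 0, 0.34, -0.87, -0.35, -0.03, 1], [0, 0, 0.34, -0.87, -0.35, -0.03, 1]]
  ]
}}

```text
t: 74.5
tcp_pos: [0.526, 0.131, 0.2953]
tool_rot: [0.526, 0.85, 0.0, -0.0]
force: [-0.3, 0.2, -0.2]
finger_gap: 0.315
```

>>> {"method": "move_arm", "body": {
  "plan": [
    [[0, 0, 0.06, -0.16, -0.02, -0.03, 1], [0, 0, 0.11, -0.31, -0.03, -0.03, 1], [0, 0, 0.17, -0.47, -0.05, -0.03, 1], [0, 0, 0.23, -0.62, -0.07, -0.03, 1], [0, 0, 0.28, -0.78, -0.09, -0.03, 1], [0, 0, 0.35, -0.93, -0.1, -0.03, 1], [0, 0, 0.35, -0.93, -0.1, -0.03, 1], [0, 0, 0.35, -0.93, -0.1, -0.03, 1]]
  ]
}}

```text
t: 75.5
tcp_pos: [0.5585, 0.0433, 0.2982]
tool_rot: [0.638, 0.77, 0.0, -0.0]
force: [0.4, 0.5, -0.3]
finger_gap: 0.319
```

>>> {"method": "move_arm", "body": {
  "plan": [
    [[0, 0, 0.06, -0.15, 0.02, -0.03, 1], [0, 0, 0.11, -0.31, 0.05, -0.03, 1], [0, 0, 0.17, -0.46, 0.07, -0.03, 1], [0, 0, 0.23, -0.62, 0.1, -0.03, 1], [0, 0, 0.28, -0.77, 0.12, -0.03, 1], [0, 0, 0.35, -0.92, 0.15, -0.03, 1], [0, 0, 0.35, -0.92, 0.15, -0.03, 1], [0, 0, 0.35, -0.92, 0.15, -0.03, 1]]
  ]
}}

```text
t: 76.5
tcp_pos: [0.5904, -0.0442, 0.3012]
tool_rot: [0.737, 0.676, -0.0, -0.0]
force: [-0.0, -0.2, -1.0]
finger_gap: 0.315
```

```bash
python3 - <<'E'
from h import *
p,h=state();print(p,h,status.sense()["finger_gap"]);lean(p)
go([*p,h],[.5892,-.0461,.139,85.3],2)
E
```

```text
[ 0.59039562 -0.04415713  0.30116447] 85.02319933352078 0.3148756785854555
side 332 slope deg [-1.  -0.2] surface at foot 0.5895 -0.0351
scene 241 slope deg [-0.3 -1.8] surface at foot 0.5985 -0.0473
wrist 1742 slope deg [ 0.1 -0.2] surface at foot 0.5913 -0.0333
    [-0.003 -0.01  -0.005  0.811]
    [-0.003 -0.01  -0.005  0.811]
```

>>> {"method": "move_arm", "body": {
  "plan": [
    [[0, 0, 0, -0.02, -0.01, 0.13, 1], [0, 0, 0, -0.02, -0.01, 0.27, 1], [0, 0, 0, -0.02, -0.01, 0.4, 1], [0, 0, 0, -0.02, -0.01, 0.53, 1], [0, 0, 0, -0.02, -0.01, 0.67, 1], [0, 0, 0, -0.02, -0.01, 0.8, 1], [0, 0, 0, -0.02, -0.01, 0.8, 1], [0, 0, 0, -0.02, -0.01, 0.8, 1]]
  ]
}}

```text
t: 77.65
tcp_pos: [0.5898, -0.0464, 0.2215]
tool_rot: [0.737, 0.676, 0.0, 0.0]
force: [-0.4, 0.3, 0.0]
finger_gap: 0.316
```

>>> {"method": "move_arm", "body": {
  "plan": [
    [[0, 0, 0, 0, 0, 0.13, 1], [0, 0, 0, 0, 0, 0.27, 1], [0, 0, 0, 0, 0, 0.4, 1], [0, 0, 0, 0, 0, 0.53, 1], [0, 0, 0, 0, 0, 0.67, 1], [0, 0, 0, 0, 0, 0.79, 1], [0, 0, 0, 0, 0, 0.82, 1], [0, 0, 0, 0, 0, 0.82, 1]]
  ]
}}

```text
t: 78.65
tcp_pos: [0.5896, -0.0463, 0.1393]
tool_rot: [0.737, 0.676, 0.0, 0.0]
force: [-0.6, 0.2, -1.2]
finger_gap: 0.32
```

>>> {"method": "move_arm", "body": {
  "plan": [
    [[0, 0, 0, 0, 0, 0, 0.8], [0, 0, 0, 0, 0, 0, 0.5], [0, 0, 0, 0, 0, 0, 0.2], [0, 0, 0, 0, 0, 0, 0], [0, 0, 0, 0, 0, -0.1, 0], [0, 0, 0, 0, 0, -0.3, 0], [0, 0, 0, 0, 0, -0.6, 0], [0, 0, 0, 0, 0, -0.9, 0]]
  ]
}}

```text
t: 79.65
tcp_pos: [0.5895, -0.0463, 0.2308]
tool_rot: [0.737, 0.676, 0.0, 0.0]
force: [-0.3, -0.5, 0.3]
finger_gap: 1.004
```

```bash
python3 - <<'E'
from h import *
p,h=state();print(p,h);tops()
go([*p,h],[.4193,.3275,.230,156],5)
E
```

```text
[ 0.58948995 -0.04629638  0.23081534] 85.0234450940436
tops side
   294 (294, 186) [0.5931 0.0093 0.1525] (array([593.5,   2.8]), array([122.5,  26.6]), 85.5)
   77 (269, 238) [0.61   0.2195 0.1517] (array([610.5, 217.4]), array([16.5, 16.9]), 0.2)
   151 (354, 288) [0.4199 0.3305 0.1466] (array([419.9, 329.3]), array([24.7, 26.5]), 3.4)
   167 (377, 298) [0.3758 0.348  0.1465] (array([375.4, 346.7]), array([26.5, 27.7]), 20.4)
    [-0.315  0.715 -0.404  0.002]
    [-0.315  0.792 -0.216  0.002]
    [-0.315  0.821 -0.015  0.002]
    [-0.315  0.8    0.187  0.002]
    [-0.315  0.73   0.377  0.002]
```

>>> {"method": "move_arm", "body": {
  "plan": [
    [[0, 0, -0.06, 0.14, -0.08, 0, 0], [0, 0, -0.13, 0.29, -0.16, 0, 0], [0, 0, -0.19, 0.43, -0.24, 0, 0], [0, 0, -0.25, 0.57, -0.32, 0, 0], [0, 0, -0.315, 0.715, -0.4, 0, 0], [0, 0, -0.315, 0.715, -0.4, 0, 0], [0, 0, -0.315, 0.715, -0.4, 0, 0], [0, 0, -0.315, 0.715, -0.4, 0, 0]]
  ]
}}

```text
t: 80.7
tcp_pos: [0.5563, 0.0279, 0.2294]
tool_rot: [0.648, 0.761, 0.0, 0.0]
force: [-0.5, -0.5, 0.3]
finger_gap: 1.004
```

>>> {"method": "move_arm", "body": {
  "plan": [
    [[0, 0, -0.06, 0.16, -0.04, 0, 0], [0, 0, -0.13, 0.32, -0.09, 0, 0], [0, 0, -0.19, 0.48, -0.13, 0, 0], [0, 0, -0.25, 0.63, -0.17, 0, 0], [0, 0, -0.315, 0.79, -0.215, 0, 0], [0, 0, -0.315, 0.79, -0.215, 0, 0], [0, 0, -0.315, 0.79, -0.215, 0, 0], [0, 0, -0.315, 0.79, -0.215, 0, 0]]
  ]
}}

```text
t: 81.7
tcp_pos: [0.5224, 0.1025, 0.2293]
tool_rot: [0.549, 0.836, 0.0, 0.0]
force: [-0.1, 0.6, -0.2]
finger_gap: 1.0
```

>>> {"method": "move_arm", "body": {
  "plan": [
    [[0, 0, -0.06, 0.16, 0, 0, 0], [0, 0, -0.13, 0.33, 0, 0, 0], [0, 0, -0.19, 0.49, -0.01, 0, 0], [0, 0, -0.25, 0.66, -0.01, 0, 0], [0, 0, -0.315, 0.82, -0.015, 0, 0], [0, 0, -0.315, 0.82, -0.015, 0, 0], [0, 0, -0.315, 0.82, -0.015, 0, 0], [0, 0, -0.315, 0.82, -0.015, 0, 0]]
  ]
}}

```text
t: 82.7
tcp_pos: [0.4884, 0.1772, 0.2293]
tool_rot: [0.442, 0.897, 0.0, 0.0]
force: [-0.0, 0.1, -0.1]
finger_gap: 1.004
```

>>> {"method": "move_arm", "body": {
  "plan": [
    [[0, 0, -0.06, 0.16, 0.04, 0, 0], [0, 0, -0.13, 0.32, 0.07, 0, 0], [0, 0, -0.19, 0.48, 0.11, 0, 0], [0, 0, -0.25, 0.64, 0.15, 0, 0], [0, 0, -0.315, 0.8, 0.185, 0, 0], [0, 0, -0.315, 0.8, 0.185, 0, 0], [0, 0, -0.315, 0.8, 0.185, 0, 0], [0, 0, -0.315, 0.8, 0.185, 0, 0]]
  ]
}}

```text
t: 83.7
tcp_pos: [0.4543, 0.2519, 0.2293]
tool_rot: [0.328, 0.945, -0.0, 0.0]
force: [0.8, -0.2, 0.3]
finger_gap: 1.003
```

>>> {"method": "move_arm", "body": {
  "plan": [
    [[0, 0, -0.06, 0.15, 0.08, 0, 0], [0, 0, -0.13, 0.29, 0.15, 0, 0], [0, 0, -0.19, 0.44, 0.23, 0, 0], [0, 0, -0.25, 0.58, 0.3, 0, 0], [0, 0, -0.315, 0.73, 0.38, 0, 0], [0, 0, -0.315, 0.73, 0.38, 0, 0], [0, 0, -0.315, 0.73, 0.38, 0, 0], [0, 0, -0.315, 0.73, 0.38, 0, 0]]
  ]
}}

```text
t: 84.7
tcp_pos: [0.4205, 0.327, 0.2293]
tool_rot: [0.209, 0.978, -0.0, 0.0]
force: [-0.6, -0.5, 0.1]
finger_gap: 1.004
```

```bash
python3 - <<'E'
from h import *
print(state());s,P=wcores()
go([.4193,.3275,.290,147],[.5853,-.0939,.300,85.3],5)
E
```

```text
(array([0.4204572 , 0.32695105, 0.22929701]), np.float64(155.85644150909025))
tops
   1452 (317, 146) [0.3741 0.3458 0.1459] (array([374.5, 345.6]), array([27.6, 27.4]), 90.0)
   1248 (320, 215) [0.4182 0.3283 0.1456] (array([419.1, 328. ]), array([27.6, 27.5]), 36.2)
crate
   4890 (319, 224) [0.457  0.31   0.0699] (array([463.1, 307. ]), array([ 50.1, 244.4]), 65.4)
    [ 0.274 -0.737 -0.526 -0.02 ]
    [ 0.274 -0.833 -0.356 -0.02 ]
    [ 0.274 -0.89  -0.17  -0.02 ]
    [ 0.274 -0.906  0.024 -0.02 ]
    [ 0.274 -0.879  0.217 -0.02 ]
```

>>> {"method": "move_arm", "body": {
  "plan": [
    [[0, 0, 0, 0.02, 0, 0.15, 0], [0, 0, 0, 0.02, 0, 0.3, 0], [0, 0, 0, 0.02, 0, 0.45, 0], [0, 0, 0, 0.02, 0, 0.6, 0], [0, 0, 0, 0.02, 0, 0.75, 0], [0, 0, 0, 0.02, 0, 0.9, 0], [0, 0, 0, 0.02, 0, 1, 0], [0, 0, 0, 0.02, 0, 1, 0.3]]
  ],
  "force": 40
}}

```text
t: 85.75
tcp_pos: [0.418, 0.328, 0.1284]
tool_rot: [0.209, 0.978, -0.001, -0.001]
force: [-0.1, -0.1, -0.4]
finger_gap: 0.818
```

>>> {"method": "move_arm", "body": {
  "plan": [
    [[0, 0, 0, 0, 0, 0, 0.6], [0, 0, 0, 0, 0, 0, 1], [0, 0, 0, 0, 0, 0, 1], [0, 0, 0, 0, 0, 0, 1], [0, 0, 0, 0, 0, 0, 1], [0, 0, 0, 0, 0, -0.15, 1], [0, 0, 0, 0, 0, -0.35, 1], [0, 0, 0, 0, 0, -0.6, 1]]
  ]
}}

```text
t: 86.75
tcp_pos: [0.4177, 0.3278, 0.1898]
tool_rot: [0.209, 0.978, -0.001, -0.001]
force: [0.7, 0.1, -0.3]
finger_gap: 0.317
```

>>> {"method": "move_arm", "body": {
  "plan": [
    [[0, 0, 0, 0, 0, -0.2, 1], [0, 0, 0, 0, 0, -0.4, 1], [0, 0, 0, 0, 0, -0.6, 1], [0, 0, 0, 0, 0, -0.8, 1], [0, 0, 0, 0, 0, -1, 1], [0, 0, 0.1, 0, 0, -1, 1], [0, 0, 0.2, 0, 0, -1, 1], [0, 0, 0.2, 0, 0, -1, 1]]
  ]
}}

```text
t: 87.75
tcp_pos: [0.4179, 0.3279, 0.2896]
tool_rot: [0.284, 0.959, -0.0, -0.0]
force: [-0.3, -0.0, -0.8]
finger_gap: 0.316
```

>>> {"method": "move_arm", "body": {
  "plan": [
    [[0, 0, 0.05, -0.12, -0.09, -0.02, 1], [0, 0, 0.09, -0.25, -0.18, -0.02, 1], [0, 0, 0.14, -0.37, -0.26, -0.02, 1], [0, 0, 0.18, -0.49, -0.35, -0.02, 1], [0, 0, 0.23, -0.62, -0.44, -0.02, 1], [0, 0, 0.275, -0.74, -0.53, -0.02, 1], [0, 0, 0.275, -0.74, -0.53, -0.02, 1], [0, 0, 0.275, -0.74, -0.53, -0.02, 1]]
  ]
}}

```text
t: 88.75
tcp_pos: [0.4514, 0.2434, 0.2913]
tool_rot: [0.387, 0.922, 0.0, -0.0]
force: [-0.8, 0.3, -1.1]
finger_gap: 0.315
```

>>> {"method": "move_arm", "body": {
  "plan": [
    [[0, 0, 0.05, -0.14, -0.06, -0.02, 1], [0, 0, 0.09, -0.28, -0.12, -0.02, 1], [0, 0, 0.14, -0.42, -0.18, -0.02, 1], [0, 0, 0.18, -0.56, -0.24, -0.02, 1], [0, 0, 0.23, -0.69, -0.3, -0.02, 1], [0, 0, 0.275, -0.83, -0.36, -0.02, 1], [0, 0, 0.275, -0.83, -0.36, -0.02, 1], [0, 0, 0.275, -0.83, -0.36, -0.02, 1]]
  ]
}}

```text
t: 89.75
tcp_pos: [0.4838, 0.159, 0.2933]
tool_rot: [0.484, 0.875, 0.0, -0.0]
force: [-0.8, 0.4, -0.7]
finger_gap: 0.317
```

>>> {"method": "move_arm", "body": {
  "plan": [
    [[0, 0, 0.05, -0.15, -0.03, -0.02, 1], [0, 0, 0.09, -0.3, -0.06, -0.02, 1], [0, 0, 0.14, -0.45, -0.09, -0.02, 1], [0, 0, 0.18, -0.59, -0.11, -0.02, 1], [0, 0, 0.23, -0.74, -0.14, -0.02, 1], [0, 0, 0.275, -0.89, -0.17, -0.02, 1], [0, 0, 0.275, -0.89, -0.17, -0.02, 1], [0, 0, 0.275, -0.89, -0.17, -0.02, 1]]
  ]
}}

```text
t: 90.75
tcp_pos: [0.5167, 0.0747, 0.2952]
tool_rot: [0.575, 0.818, 0.0, -0.0]
force: [-0.4, -0.3, -0.4]
finger_gap: 0.32
```

>>> {"method": "move_arm", "body": {
  "plan": [
    [[0, 0, 0.05, -0.15, 0, -0.02, 1], [0, 0, 0.09, -0.3, 0.01, -0.02, 1], [0, 0, 0.14, -0.45, 0.01, -0.02, 1], [0, 0, 0.18, -0.6, 0.02, -0.02, 1], [0, 0, 0.23, -0.75, 0.02, -0.02, 1], [0, 0, 0.275, -0.905, 0.025, -0.02, 1], [0, 0, 0.275, -0.905, 0.025, -0.02, 1], [0, 0, 0.275, -0.905, 0.025, -0.02, 1]]
  ]
}}

```text
t: 91.75
tcp_pos: [0.5496, -0.0096, 0.2972]
tool_rot: [0.66, 0.751, -0.0, -0.0]
force: [-0.0, 0.9, -1.2]
finger_gap: 0.32
```

>>> {"method": "move_arm", "body": {
  "plan": [
    [[0, 0, 0.05, -0.15, 0.04, -0.02, 1], [0, 0, 0.09, -0.29, 0.07, -0.02, 1], [0, 0, 0.14, -0.44, 0.11, -0.02, 1], [0, 0, 0.18, -0.59, 0.14, -0.02, 1], [0, 0, 0.23, -0.73, 0.18, -0.02, 1], [0, 0, 0.275, -0.88, 0.215, -0.02, 1], [0, 0, 0.275, -0.88, 0.215, -0.02, 1], [0, 0, 0.275, -0.88, 0.215, -0.02, 1]]
  ]
}}

```text
t: 92.75
tcp_pos: [0.5823, -0.094, 0.2991]
tool_rot: [0.737, 0.676, -0.0, -0.0]
force: [-0.6, -0.2, -2.2]
finger_gap: 0.312
```

```bash
python3 - <<'E'
from h import *
p,h=state();print(p,h,status.sense()["finger_gap"]);lean(p)
go([*p,h],[.5853,-.0939,.139,85.3],2)
E
```

```text
[ 0.5822909  -0.09401856  0.29914975] 85.01813093789517 0.31213466042501314
side 322 slope deg [-0.2  0.5] surface at foot 0.5815 -0.0861
scene 240 slope deg [-0.3 -1.7] surface at foot 0.5911 -0.097
wrist 1770 slope deg [ 0.  -0.1] surface at foot 0.5834 -0.0838
    [-0.003  0.002  0.015  0.801]
    [-0.003  0.002  0.015  0.801]
```

Lowering into cell 1 with a +3 mm y correction in the tool frame.

>>> {"method": "move_arm", "body": {
  "plan": [
    [[0, 0, 0, 0, 0.03, 0.13, 1], [0, 0, 0, 0, 0.03, 0.27, 1], [0, 0, 0, 0, 0.03, 0.4, 1], [0, 0, 0, 0, 0.03, 0.53, 1], [0, 0, 0, 0, 0.03, 0.67, 1], [0, 0, 0, 0, 0.03, 0.8, 1], [0, 0, 0, 0, 0.03, 0.8, 1], [0, 0, 0, 0, 0.03, 0.8, 1]]
  ]
}}

```text
t: 93.9
tcp_pos: [0.5859, -0.0946, 0.2196]
tool_rot: [0.737, 0.676, 0.0, 0.0]
force: [0.4, 0.0, -0.7]
finger_gap: 0.314
```

>>> {"method": "move_arm", "body": {
  "plan": [
    [[0, 0, 0, 0, 0, 0.13, 1], [0, 0, 0, 0, 0, 0.27, 1], [0, 0, 0, 0, 0, 0.4, 1], [0, 0, 0, 0, 0, 0.53, 1], [0, 0, 0, 0, 0, 0.67, 1], [0, 0, 0, 0, 0, 0.77, 1], [0, 0, 0, 0, 0, 0.8, 1], [0, 0, 0, 0, 0, 0.8, 1]]
  ]
}}

```text
t: 94.9
tcp_pos: [0.5857, -0.0946, 0.1394]
tool_rot: [0.737, 0.676, 0.0, 0.0]
force: [0.3, -0.7, -0.4]
finger_gap: 0.322
```

>>> {"method": "move_arm", "body": {
  "plan": [
    [[0, 0, 0, 0, 0, 0, 0.8], [0, 0, 0, 0, 0, 0, 0.5], [0, 0, 0, 0, 0, 0, 0.2], [0, 0, 0, 0, 0, 0, 0], [0, 0, 0, 0, 0, -0.1, 0], [0, 0, 0, 0, 0, -0.3, 0], [0, 0, 0, 0, 0, -0.6, 0], [0, 0, 0, 0, 0, -0.9, 0]]
  ]
}}

```text
t: 95.9
tcp_pos: [0.5856, -0.0945, 0.2308]
tool_rot: [0.737, 0.676, 0.0, 0.0]
force: [0.1, -0.9, 0.6]
finger_gap: 0.997
```

```bash
python3 - <<'E'
from h import *
p,h=state();print(p,h);tops()
go([*p,h],[.3745,.3455,.230,156],6)
E
```

```text
[ 0.58556579 -0.09450554  0.23081514] 85.0255998340362
tops side
   380 (296, 182) [ 0.5914 -0.0133  0.1524] (array([591.6, -22.6]), array([173.3,  27.2]), 85.9)
   72 (269, 238) [0.6102 0.2195 0.1521] (array([610.6, 217. ]), array([15.6, 17.4]), 8.9)
   165 (377, 298) [0.3756 0.3481 0.1467] (array([375.3, 346.3]), array([27.6, 26.5]), 32.6)
    [-0.263  0.7   -0.414  0.001]
    [-0.263  0.77  -0.262  0.001]
    [-0.263  0.807 -0.098  0.001]
    [-0.263  0.81   0.069  0.001]
    [-0.263  0.779  0.234  0.001]
    [-0.263  0.714  0.389  0.001]
```

>>> {"method": "move_arm", "body": {
  "plan": [
    [[0, 0, -0.05, 0.14, -0.08, 0, 0], [0, 0, -0.1, 0.28, -0.17, 0, 0], [0, 0, -0.16, 0.42, -0.25, 0, 0], [0, 0, -0.21, 0.56, -0.33, 0, 0], [0, 0, -0.263, 0.7, -0.415, 0, 0], [0, 0, -0.263, 0.7, -0.415, 0, 0], [0, 0, -0.263, 0.7, -0.415, 0, 0], [0, 0, -0.263, 0.7, -0.415, 0, 0]]
  ]
}}

```text
t: 96.95
tcp_pos: [0.5507, -0.0217, 0.2294]
tool_rot: [0.664, 0.748, 0.0, 0.0]
force: [0.5, 0.4, 0.7]
finger_gap: 1.002
```

>>> {"method": "move_arm", "body": {
  "plan": [
    [[0, 0, -0.05, 0.15, -0.05, 0, 0], [0, 0, -0.1, 0.31, -0.1, 0, 0], [0, 0, -0.16, 0.46, -0.16, 0, 0], [0, 0, -0.21, 0.62, -0.21, 0, 0], [0, 0, -0.263, 0.77, -0.26, 0, 0], [0, 0, -0.263, 0.77, -0.26, 0, 0], [0, 0, -0.263, 0.77, -0.26, 0, 0], [0, 0, -0.263, 0.77, -0.26, 0, 0]]
  ]
}}

```text
t: 97.95
tcp_pos: [0.5157, 0.0517, 0.2293]
tool_rot: [0.583, 0.812, 0.0, 0.0]
force: [0.5, 0.6, -0.1]
finger_gap: 1.0
```

>>> {"method": "move_arm", "body": {
  "plan": [
    [[0, 0, -0.05, 0.16, -0.02, 0, 0], [0, 0, -0.1, 0.32, -0.04, 0, 0], [0, 0, -0.16, 0.48, -0.06, 0, 0], [0, 0, -0.21, 0.65, -0.08, 0, 0], [0, 0, -0.263, 0.81, -0.1, 0, 0], [0, 0, -0.263, 0.81, -0.1, 0, 0], [0, 0, -0.263, 0.81, -0.1, 0, 0], [0, 0, -0.263, 0.81, -0.1, 0, 0]]
  ]
}}

```text
t: 98.95
tcp_pos: [0.4802, 0.1253, 0.2293]
tool_rot: [0.496, 0.868, 0.0, 0.0]
force: [-0.1, 0.2, -0.4]
finger_gap: 0.999
```

>>> {"method": "move_arm", "body": {
  "plan": [
    [[0, 0, -0.05, 0.16, 0.01, 0, 0], [0, 0, -0.1, 0.32, 0.03, 0, 0], [0, 0, -0.16, 0.48, 0.04, 0, 0], [0, 0, -0.21, 0.65, 0.06, 0, 0], [0, 0, -0.263, 0.81, 0.07, 0, 0], [0, 0, -0.263, 0.81, 0.07, 0, 0], [0, 0, -0.263, 0.81, 0.07, 0, 0], [0, 0, -0.263, 0.81, 0.07, 0, 0]]
  ]
}}

```text
t: 99.95
tcp_pos: [0.4451, 0.1987, 0.2293]
tool_rot: [0.404, 0.915, 0.0, 0.0]
force: [-0.2, 0.2, 0.5]
finger_gap: 0.998
```

>>> {"method": "move_arm", "body": {
  "plan": [
    [[0, 0, -0.05, 0.16, 0.05, 0, 0], [0, 0, -0.1, 0.31, 0.09, 0, 0], [0, 0, -0.16, 0.47, 0.14, 0, 0], [0, 0, -0.21, 0.62, 0.19, 0, 0], [0, 0, -0.263, 0.78, 0.235, 0, 0], [0, 0, -0.263, 0.78, 0.235, 0, 0], [0, 0, -0.263, 0.78, 0.235, 0, 0], [0, 0, -0.263, 0.78, 0.235, 0, 0]]
  ]
}}

```text
t: 100.95
tcp_pos: [0.4098, 0.2721, 0.2293]
tool_rot: [0.308, 0.951, -0.0, 0.0]
force: [0.7, 0.2, -0.3]
finger_gap: 1.003
```

>>> {"method": "move_arm", "body": {
  "plan": [
    [[0, 0, -0.05, 0.14, 0.08, 0, 0], [0, 0, -0.1, 0.28, 0.16, 0, 0], [0, 0, -0.16, 0.43, 0.23, 0, 0], [0, 0, -0.21, 0.57, 0.31, 0, 0], [0, 0, -0.263, 0.71, 0.39, 0, 0], [0, 0, -0.263, 0.71, 0.39, 0, 0], [0, 0, -0.263, 0.71, 0.39, 0, 0], [0, 0, -0.263, 0.71, 0.39, 0, 0]]
  ]
}}

```text
t: 101.95
tcp_pos: [0.375, 0.3453, 0.2293]
tool_rot: [0.208, 0.978, -0.0, 0.0]
force: [0.6, -0.2, -0.1]
finger_gap: 1.002
```

```bash
python3 - <<'E'
from h import *
print(state());s,P=wcores()
go([.3735,.3455,.290,147],[.5813,-.1417,.300,85.3],6)
E
```

```text
(array([0.37495958, 0.34527725, 0.22929014]), np.float64(155.9968657174307))
tops
   1256 (319, 216) [0.3733 0.3461 0.1456] (array([374.2, 345.9]), array([27.4, 27.3]), 67.8)
crate
   4217 (320, 260) [0.4459 0.3151 0.0699] (array([454.7, 310.9]), array([ 50. , 226.5]), 65.4)
    [ 0.229 -0.733 -0.492 -0.017]
    [ 0.229 -0.809 -0.354 -0.017]
    [ 0.229 -0.859 -0.204 -0.017]
    [ 0.229 -0.882 -0.047 -0.017]
    [ 0.229 -0.876  0.111 -0.017]
    [ 0.229 -0.842  0.266 -0.017]
```

>>> {"method": "move_arm", "body": {
  "plan": [
    [[0, 0, 0, 0.01, 0, 0.15, 0], [0, 0, 0, 0.01, 0, 0.3, 0], [0, 0, 0, 0.01, 0, 0.45, 0], [0, 0, 0, 0.01, 0, 0.6, 0], [0, 0, 0, 0.01, 0, 0.75, 0], [0, 0, 0, 0.01, 0, 0.9, 0], [0, 0, 0, 0.01, 0, 1, 0], [0, 0, 0, 0.01, 0, 1, 0.3]]
  ],
  "force": 40
}}

```text
t: 103.0
tcp_pos: [0.3734, 0.3458, 0.1284]
tool_rot: [0.208, 0.978, -0.001, -0.001]
force: [0.6, 0.2, 0.0]
finger_gap: 0.818
```

>>> {"method": "move_arm", "body": {
  "plan": [
    [[0, 0, 0, 0, 0, 0, 0.6], [0, 0, 0, 0, 0, 0, 1], [0, 0, 0, 0, 0, 0, 1], [0, 0, 0, 0, 0, 0, 1], [0, 0, 0, 0, 0, 0, 1], [0, 0, 0, 0, 0, -0.15, 1], [0, 0, 0, 0, 0, -0.35, 1], [0, 0, 0, 0, 0, -0.6, 1]]
  ]
}}

```text
t: 104.0
tcp_pos: [0.3733, 0.3457, 0.1899]
tool_rot: [0.208, 0.978, -0.001, -0.001]
force: [0.3, 0.7, -0.8]
finger_gap: 0.318
```

>>> {"method": "move_arm", "body": {
  "plan": [
    [[0, 0, 0, 0, 0, -0.2, 1], [0, 0, 0, 0, 0, -0.4, 1], [0, 0, 0, 0, 0, -0.6, 1], [0, 0, 0, 0, 0, -0.8, 1], [0, 0, 0, 0, 0, -1, 1], [0, 0, 0.1, 0, 0, -1, 1], [0, 0, 0.2, 0, 0, -1, 1], [0, 0, 0.2, 0, 0, -1, 1]]
  ]
}}

```text
t: 105.0
tcp_pos: [0.3734, 0.3458, 0.2896]
tool_rot: [0.283, 0.959, -0.0, -0.0]
force: [-0.3, 0.3, -1.8]
finger_gap: 0.318
```

>>> {"method": "move_arm", "body": {
  "plan": [
    [[0, 0, 0.05, -0.15, -0.1, -0.02, 1], [0, 0, 0.09, -0.29, -0.2, -0.02, 1], [0, 0, 0.14, -0.44, -0.29, -0.02, 1], [0, 0, 0.18, -0.58, -0.39, -0.02, 1], [0, 0, 0.23, -0.73, -0.49, -0.02, 1], [0, 0, 0.23, -0.73, -0.49, -0.02, 1], [0, 0, 0.23, -0.73, -0.49, -0.02, 1], [0, 0, 0.23, -0.73, -0.49, -0.02, 1]]
  ]
}}

```text
t: 106.0
tcp_pos: [0.4082, 0.2656, 0.2913]
tool_rot: [0.369, 0.93, 0.0, -0.0]
force: [-0.1, -0.4, -1.0]
finger_gap: 0.314
```

>>> {"method": "move_arm", "body": {
  "plan": [
    [[0, 0, 0.05, -0.16, -0.07, -0.02, 1], [0, 0, 0.09, -0.32, -0.14, -0.02, 1], [0, 0, 0.14, -0.49, -0.21, -0.02, 1], [0, 0, 0.18, -0.65, -0.28, -0.02, 1], [0, 0, 0.23, -0.81, -0.355, -0.02, 1], [0, 0, 0.23, -0.81, -0.355, -0.02, 1], [0, 0, 0.23, -0.81, -0.355, -0.02, 1], [0, 0, 0.23, -0.81, -0.355, -0.02, 1]]
  ]
}}

```text
t: 107.0
tcp_pos: [0.4427, 0.1843, 0.2933]
tool_rot: [0.451, 0.893, 0.0, -0.0]
force: [-0.2, -0.4, -0.3]
finger_gap: 0.321
```

>>> {"method": "move_arm", "body": {
  "plan": [
    [[0, 0, 0.05, -0.17, -0.04, -0.02, 1], [0, 0, 0.09, -0.34, -0.08, -0.02, 1], [0, 0, 0.14, -0.52, -0.12, -0.02, 1], [0, 0, 0.18, -0.69, -0.16, -0.02, 1], [0, 0, 0.23, -0.86, -0.205, -0.02, 1], [0, 0, 0.23, -0.86, -0.205, -0.02, 1], [0, 0, 0.23, -0.86, -0.205, -0.02, 1], [0, 0, 0.23, -0.86, -0.205, -0.02, 1]]
  ]
}}

```text
t: 108.0
tcp_pos: [0.4771, 0.1029, 0.2953]
tool_rot: [0.53, 0.848, 0.0, -0.0]
force: [0.2, 0.6, -1.3]
finger_gap: 0.322
```

>>> {"method": "move_arm", "body": {
  "plan": [
    [[0, 0, 0.05, -0.18, -0.01, -0.02, 1], [0, 0, 0.09, -0.35, -0.02, -0.02, 1], [0, 0, 0.14, -0.53, -0.03, -0.02, 1], [0, 0, 0.18, -0.71, -0.04, -0.02, 1], [0, 0, 0.23, -0.88, -0.05, -0.02, 1], [0, 0, 0.23, -0.88, -0.05, -0.02, 1], [0, 0, 0.23, -0.88, -0.05, -0.02, 1], [0, 0, 0.23, -0.88, -0.05, -0.02, 1]]
  ]
}}

```text
t: 109.0
tcp_pos: [0.5111, 0.0216, 0.2973]
tool_rot: [0.604, 0.797, -0.0, -0.0]
force: [-0.6, 0.3, -1.6]
finger_gap: 0.316
```

>>> {"method": "move_arm", "body": {
  "plan": [
    [[0, 0, 0.05, -0.18, 0.02, -0.02, 1], [0, 0, 0.09, -0.35, 0.04, -0.02, 1], [0, 0, 0.14, -0.53, 0.07, -0.02, 1], [0, 0, 0.18, -0.7, 0.09, -0.02, 1], [0, 0, 0.23, -0.875, 0.11, -0.02, 1], [0, 0, 0.23, -0.875, 0.11, -0.02, 1], [0, 0, 0.23, -0.875, 0.11, -0.02, 1], [0, 0, 0.23, -0.875, 0.11, -0.02, 1]]
  ]
}}

```text
t: 110.0
tcp_pos: [0.5453, -0.0596, 0.2993]
tool_rot: [0.674, 0.739, -0.0, -0.0]
force: [1.0, 0.1, -0.4]
finger_gap: 0.315
```

>>> {"method": "move_arm", "body": {
  "plan": [
    [[0, 0, 0.05, -0.17, 0.05, -0.02, 1], [0, 0, 0.09, -0.34, 0.11, -0.02, 1], [0, 0, 0.14, -0.5, 0.16, -0.02, 1], [0, 0, 0.18, -0.67, 0.21, -0.02, 1], [0, 0, 0.23, -0.84, 0.265, -0.02, 1], [0, 0, 0.23, -0.84, 0.265, -0.02, 1], [0, 0, 0.23, -0.84, 0.265, -0.02, 1], [0, 0, 0.23, -0.84, 0.265, -0.02, 1]]
  ]
}}

```text
t: 111.0
tcp_pos: [0.5795, -0.1407, 0.3013]
tool_rot: [0.737, 0.675, -0.0, -0.0]
force: [-0.2, -0.8, -1.3]
finger_gap: 0.312
```

```bash
python3 - <<'E'
from h import *
p,h=state();print(p,h,status.sense()["finger_gap"]);lean(p)
go([*p,h],[.5813,-.1417,.139,85.3],2)
E
```

```text
[ 0.57945139 -0.14069767  0.30128569] 84.97287540861943 0.31206327319149213
side 287 slope deg [0.1 0. ] surface at foot 0.5787 -0.1316
scene 245 slope deg [-0.4 -1.4] surface at foot 0.5886 -0.1433
wrist 1760 slope deg [ 0.1 -0.2] surface at foot 0.5806 -0.1305
    [-0.004 -0.004  0.01   0.811]
    [-0.004 -0.004  0.01   0.811]
```

>>> {"method": "move_arm", "body": {
  "plan": [
    [[0, 0, 0, -0.01, 0.02, 0.13, 1], [0, 0, 0, -0.01, 0.02, 0.27, 1], [0, 0, 0, -0.01, 0.02, 0.4, 1], [0, 0, 0, -0.01, 0.02, 0.53, 1], [0, 0, 0, -0.01, 0.02, 0.67, 1], [0, 0, 0, -0.01, 0.02, 0.8, 1], [0, 0, 0, -0.01, 0.02, 0.8, 1], [0, 0, 0, -0.01, 0.02, 0.8, 1]]
  ]
}}

```text
t: 112.15
tcp_pos: [0.582, -0.1427, 0.2215]
tool_rot: [0.738, 0.675, 0.0, 0.0]
force: [-0.2, -0.2, -0.4]
finger_gap: 0.318
```

>>> {"method": "move_arm", "body": {
  "plan": [
    [[0, 0, 0, 0, 0, 0.13, 1], [0, 0, 0, 0, 0, 0.27, 1], [0, 0, 0, 0, 0, 0.4, 1], [0, 0, 0, 0, 0, 0.53, 1], [0, 0, 0, 0, 0, 0.67, 1], [0, 0, 0, 0, 0, 0.79, 1], [0, 0, 0, 0, 0, 0.82, 1], [0, 0, 0, 0, 0, 0.82, 1]]
  ]
}}

```text
t: 113.15
tcp_pos: [0.5819, -0.1426, 0.1394]
tool_rot: [0.738, 0.675, 0.0, 0.0]
force: [0.4, 0.3, -0.7]
finger_gap: 0.319
```

>>> {"method": "move_arm", "body": {
  "plan": [
    [[0, 0, 0, 0, 0, 0, 0.8], [0, 0, 0, 0, 0, 0, 0.5], [0, 0, 0, 0, 0, 0, 0.2], [0, 0, 0, 0, 0, 0, 0], [0, 0, 0, 0, 0, -0.1, 0], [0, 0, 0, 0, 0, -0.3, 0], [0, 0, 0, 0, 0, -0.6, 0], [0, 0, 0, 0, 0, -1, 0]]
  ]
}}

```text
t: 114.15
tcp_pos: [0.5812, -0.1424, 0.2401]
tool_rot: [0.738, 0.675, -0.0, -0.001]
force: [0.8, -0.2, 0.3]
finger_gap: 0.994
```

>>> {"method": "move_arm", "body": {
  "plan": [
    [[0, 0, 0, 0.1, 0, -0.2, 0], [0, 0, 0, 0.3, 0, -0.4, 0], [0, 0, 0, 0.5, 0, -0.6, 0], [0, 0, 0, 0.7, 0, -0.8, 0], [0, 0, 0, 0.9, 0, -1, 0], [0, 0, 0, 0.9, 0, -1, 0], [0, 0, 0, 0.9, 0, -1, 0], [0, 0, 0, 0.9, 0, -1, 0]]
  ]
}}

```text
t: 115.15
tcp_pos: [0.5891, -0.0536, 0.3382]
tool_rot: [0.738, 0.675, -0.001, -0.001]
force: [0.6, 0.8, 0.3]
finger_gap: 1.003
```

```bash
python3 - <<'E'
from h import *
print(state(),status.sense()["force"],status.sense()["t"]);s=snapshot("wrist");P=cloud(s);x,y,z=np.moveaxis(P,-1,0)
print("tops");comps(P,(z>.146)&(z<.17)&(y<.3),60);print("wall");comps(P,(abs(z-.09)<.004),1000)
d=snapshot("side");D=cloud(d);X,Y,Z=np.moveaxis(D,-1,0)
print("saddles");comps(D,(abs(Z-.18)<.006)&(Y<-.2)&(Y>-.5)&(abs(X-.5)<.06),8);print("knob");comps(D,(Z>.146)&(Z<.165)&(Y>.15)&(Y<.3),20)
i=d["img"][80:360,170:470];cv2.imwrite("pics/end.png",np.vstack([cv2.resize(s["img"],(480,300)),cv2.resize(i,(320,298))[:, :320] if 0 else cv2.resize(d["img"][90:290,180:500],(480,300))])[:,:,::-1])
E
```

```text
(array([ 0.5890624 , -0.05364078,  0.33821733]), np.float64(84.87696017089735)) [0.55863983 0.77157075 0.27723455] 115.15
tops
   818 (318, 72) [0.5977 0.0489 0.1548] (array([597.6,  49.2]), array([27.5, 27.5]), 39.0)
   700 (317, 126) [0.593  0.002  0.1548] (array([592.9,   1.6]), array([26.8, 26.9]), 83.9)
   639 (318, 175) [ 0.5896 -0.0456  0.1545] (array([589.1, -46.6]), array([27.6, 27.2]), 83.8)
   584 (319, 221) [ 0.5864 -0.0937  0.1543] (array([586.3, -94.8]), array([26.9, 27.1]), 43.9)
   536 (320, 262) [ 0.5825 -0.1411  0.1541] (array([ 582.5, -142.6]), array([27.3, 26.8]), 29.6)
   114 (262, 357) [ 0.5025 -0.262   0.156 ] (array([ 504.3, -263.2]), array([ 6.7, 13.5]), 57.9)
wall
   12574 (325, 139) [ 0.599 -0.024  0.09 ] (array([594.1, -46.8]), array([285. ,  96.2]), 85.3)
saddles
   27 (344, 119) [ 0.496  -0.3734  0.18  ] (array([ 495.4, -380.2]), array([47.7, 11.5]), 83.0)
   32 (339, 131) [ 0.5022 -0.2774  0.18  ] (array([ 502.1, -282. ]), array([44.9, 10.9]), 87.8)
knob
   60 (269, 237) [0.61   0.2186 0.154 ] (array([610.4, 217.2]), array([15.5, 17.9]), 11.1)
```

View pics/end.png

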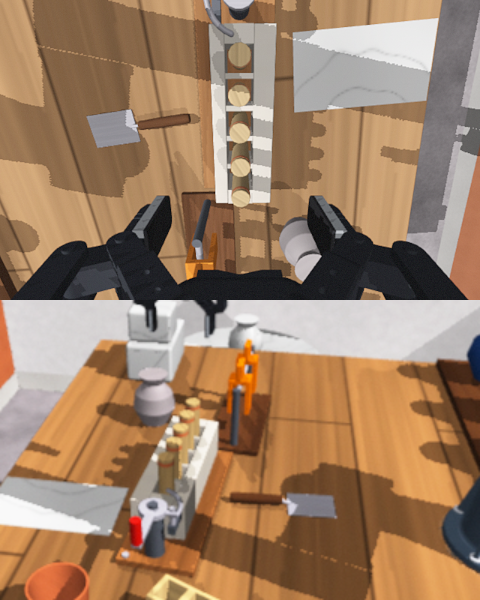

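The final picture shows five cores upright, one per cell, in a column from (239,55) to (240,198). All their tops are at z ≈ 0.155, so every foot is on its cell floor. The saddles are on the bar, the wall measures 96.2 mm (tight) and the knob is at its stop. Handing in.

```bash
python3 -c "
from station import manip;print(manip.sign_off())"
```

```text
the job is handed in; nothing more can be done
None
```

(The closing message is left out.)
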